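# Decant grinding balls into a cell case and snap its lid on

### The arm

A 6-joint arm with a two-finger parallel gripper is mounted at the origin on a cart in front of the work surface, level with it; the furniture and walls round the work are solid. World frame = base frame: x ahead of the robot, y to its left, z up, the work surface at z = 0. Lengths are in m, angles in rad, forces in N, time in s.
With the tool pointing down it reaches from about 0.325 to 0.75 m from the base axis. Payload 7.6 kg.
Tool frame: the origin (TCP) lies midway between the tips of the shut fingers; the grasp point (between the pads) lies 19 mm behind it; z points along the fingers, y is the direction in which the jaws open and shut (so a half turn about z gives the same grasp; the last joint's range is limited). The gripper opens to 85 mm and grips with 20 to 120 N. Pads are 22 mm wide; open, the fingers measure 114 mm over their backs; the gripper's body (76 mm by 85 mm) begins 54 mm behind the grasp point. The pads swing forward as they close: fully open they stand 13 mm farther back than shut.
Start: joints at [1.142, 0.052, 1.401, -0, 1.689, -0.07], TCP at [0.184, 0.492, 0.196] pointing down, gripper open.
Joint ranges: [-2.9, 2.9], [-0.91, 2.17], [0.12, 2.37], [-1.06, 4.2], [0.26, 2.73], [-2.93, 2.93]. Speed limits (rad/s): [2.57, 2.57, 3.01, 3.14, 3.14, 3.14].

### API

Orientations are given as a unit quaternion [x, y, z, w].
In Python, from workcell import r gives the robot as it stands. The module is installed in compiled form; this text tells all that it offers.
- The arm moves only by the shell command python3 -m crank 'ROWS' [FORCE]. ROWS is JSON, a list of rows, each a list of 7 numbers: the shift along the tool's x, y, z in units of 30 mm (1.0 is 30 mm), then the turn, a rotation vector about the tool's x, y, z in units of 6 degrees (1.0 is 6 degrees), then the closure, from 0 (fully open) to 1 (shut). A call has 1 to 5 rows; each row is the pose to reach, as a shift and turn from the pose commanded when the call began, along the tool's axes at that moment; what a row does not reach only later rows make up. A row lasts 1/10 s, in which the tool goes at most 50 mm and 8.59 degrees, less where a joint would pass 70% of its speed; a pose out of reach is approached as far as the arm can. A call with a gripper value outside its range is refused whole. The fingers move at their own pace and stop on an object; FORCE is the grip in N (left out, the last holds). Time passes only in rows, so rows that repeat a pose let the fingers close. It gives the time, the measured TCP pose, the force and the opening at its end, in the units of the state.
- r.sense(): the state, without advancing time (a new reading comes with each control period).
- r.snapshot(name): name is "side" or "top"; returns a dict with "frame" (480x640x3 uint8, blue, green, red), "intrinsics" (3x3 intrinsics, pixels), "k1" (the pictures are not rectified: a ray, as slopes to the right and down, at radius r is drawn at 1 + k1 r^2 times it, then the intrinsics apply), "R" (3x3) and "t" (3): a world point X has camera coordinates R X + t. Camera axes: x right, y down, z forward; pixel columns grow to the right and rows downward; lengths in m; the calibration is good to about 2 mm. A picture is of the moment at which its call begins. There is no depth.
- r.job_done(): hands the job in, once; it reports no verdict.
The state is a dict: "time_s": time; "joint_pos": joint angles; "dq": joint speeds; "joint_efforts": joint torques, N m; "position": TCP position; "eef_rot": TCP orientation; "ft_force": force on the tool from outside, world axes, zero at the start; "ft_torque": the same for the moment, N m; "width": finger opening in m.
Only numpy, scipy, OpenCV 4.12 (cv2) and the standard library are available. Lean on these libraries where they do the work, as an engineer would, in place of code of your own. Each camera call takes 0.05 s, during which the arm holds its last target.

### The job

Put the mill's grinding balls away: tip the ball out of each loaded scoop into its cell of the grey case - small balls in the narrow cell, the medium one in the middle cell, the large one in the wide cell - and leave every scoop standing upright on the worktop, off the case; keep the balls clean, so never touch them with the fingers. When all are in, set the clip lid on the case and press it down until both end clips snap under the rim and it sits flush. Do not disturb the log book, tin and timer.

Things in the scene. Friction and masses are not known exactly. Their poses are not given: they have to be found in the camera images.
- case: Grey open storage case, loose, about 0.6 kg. Origin: centre of its underside, z up. Outside 68 (x) by 166 (y) by 48 mm high; walls and floor 4 mm. Two 3 mm dividers parallel to x, tops at z = 44 mm, make three cells in a row along y, each 60 mm long in x. At each y end a clip rim, z = 42 to 48 mm, sticks out to 88 mm from the centre.
- cell_narrow (a point): Centre of the floor of the narrow cell, 40 mm wide in y, at the case's +y end (case frame 0, +59, 4 mm). For the small balls.
- cell_middle (a point): Centre of the floor of the middle cell, 50 mm wide in y (case frame 0, +11, 4 mm). For the medium ball.
- cell_wide (a point): Centre of the floor of the wide cell, 62 mm wide in y, at the case's -y end (case frame 0, -48, 4 mm). For the large ball.
- lid: Grey clip lid, about 0.15 kg, standing on four studs. Origin: centre, level with the stud feet. Plate 68 (x) by 179 (y), z = 18 to 23 mm. The round-ended studs fit the case's inner corners with 1 mm play. Same after a half turn. Laid on loosely its origin stays about 42 mm above the case's; pressed with about 10 to 20 N it snaps home at 30 mm above (axes parallel to the case's).
- lid_grip (a point): Middle of the lid's grip fin (lid frame 0, 0, 45 mm): 12 mm thick (x), 50 mm long (y), from the plate's top at z = 23 up to z = 51 mm.
- clip_left (a joint): Lid's sprung clip arm at its +y end, 24 mm wide, hanging outside the case's rim, its hook snapping under the rim. Rad: 0 relaxed, up to 0.5 bent outward (about 0.25 as it passes the rim); springs back by itself.
- clip_right (a joint): Lid's clip arm at its -y end, rad: as clip_left.
- scoop_a: Aluminium scoop, about 90 g, holding ball_a at the start, if that ball is present. All scoops look alike. Origin: centre of its underside, z up; pours towards its -x. V trough (sides at 35 degrees, 43 mm wide at the top) from the tip down 7.6 degrees to a back wall at x = +30 mm, where the ball rests. Two feet: x = -28 to -22 and 31 to 61 mm.
- scoop_a_grip (a point): In the upper part of the black grip fin of scoop_a (scoop frame 46, 0, 36 mm): fin x = 33 to 59 mm, 10 mm thick (y), top at z = 52 mm. The pouring tip (bottom of the V at the open front end) is at scoop frame -60, 0, 16 mm, its underside 3 mm lower; tilted nose-down by 0.3 to 0.6 rad the ball rolls out over it.
- ball_a: Steel grinding ball, small, diameter 13 mm; origin at its centre. Belongs in the narrow cell. May be absent.
- scoop_b: Aluminium scoop, about 90 g, holding ball_b at the start, if that ball is present. All scoops look alike. Origin: centre of its underside, z up; pours towards its -x. V trough (sides at 35 degrees, 43 mm wide at the top) from the tip down 7.6 degrees to a back wall at x = +30 mm, where the ball rests. Two feet: x = -28 to -22 and 31 to 61 mm.
- scoop_b_grip (a point): In the upper part of the black grip fin of scoop_b (scoop frame 46, 0, 36 mm): fin x = 33 to 59 mm, 10 mm thick (y), top at z = 52 mm. The pouring tip (bottom of the V at the open front end) is at scoop frame -60, 0, 16 mm, its underside 3 mm lower; tilted nose-down by 0.3 to 0.6 rad the ball rolls out over it.
- ball_b: Steel grinding ball, small, diameter 13 mm; origin at its centre. Belongs in the narrow cell. May be absent.
- scoop_c: Aluminium scoop, about 90 g, holding ball_c at the start, if that ball is present. All scoops look alike. Origin: centre of its underside, z up; pours towards its -x. V trough (sides at 35 degrees, 43 mm wide at the top) from the tip down 7.6 degrees to a back wall at x = +30 mm, where the ball rests. Two feet: x = -28 to -22 and 31 to 61 mm.
- scoop_c_grip (a point): In the upper part of the black grip fin of scoop_c (scoop frame 46, 0, 36 mm): fin x = 33 to 59 mm, 10 mm thick (y), top at z = 52 mm. The pouring tip (bottom of the V at the open front end) is at scoop frame -60, 0, 16 mm, its underside 3 mm lower; tilted nose-down by 0.3 to 0.6 rad the ball rolls out over it.
- ball_c: Steel grinding ball, medium, diameter 18 mm; origin at its centre. Belongs in the middle cell. May be absent.
- scoop_d: Aluminium scoop, about 90 g, holding ball_d at the start, if that ball is present. All scoops look alike. Origin: centre of its underside, z up; pours towards its -x. V trough (sides at 35 degrees, 43 mm wide at the top) from the tip down 7.6 degrees to a back wall at x = +30 mm, where the ball rests. Two feet: x = -28 to -22 and 31 to 61 mm.
- scoop_d_grip (a point): In the upper part of the black grip fin of scoop_d (scoop frame 46, 0, 36 mm): fin x = 33 to 59 mm, 10 mm thick (y), top at z = 52 mm. The pouring tip (bottom of the V at the open front end) is at scoop frame -60, 0, 16 mm, its underside 3 mm lower; tilted nose-down by 0.3 to 0.6 rad the ball rolls out over it.
- ball_d: Steel grinding ball, large, diameter 24 mm; origin at its centre. Belongs in the wide cell. May be absent.
- log_book: Green log book 109 x 153 x 10 mm, origin at the centre of its underside. Bystander: leave where it is.
- sample_tin: Round aluminium sample tin 64 mm across, 30 mm high, origin at the centre of its underside. Bystander: leave where it is.
- timer: White bench timer 27 x 66 x 68 mm, standing, origin at the centre of its underside. Bystander: leave where it is.
There are look-alikes about, which are no part of the job. What is shaped like the scoop_b but turquoise is not meant.

How it is judged:
By the outcome, as a careful person would: the job done as asked, in the order asked, and still so for the second after the job is handed in, with the robot touching nothing.
Of ball_a, ball_b, ball_c, ball_d only 3 to 4 are there at a start; the rules pass over those that are not, and their reading is None.
At some moment in a run one of lid, case may be knocked a few centimetres aside while the robot is not near it.
It also fails if it takes over 210 s, if anything falls off the work surface, if the arm or the gripper's body presses on something with over 40 N, if the wrist force passes 120 N, or if a joint passes its speed limit or range.

## Working session

There is one attempt and no reset: what is moved stays moved. The work goes in short steps, Python scripts to look and compute and a shell command to move; the robot and the scene stay as the last step left them, time stands still between calls to the robot, and variables do not carry over. Pictures are saved under pics/ and viewed, and the job is handed in when it is done.

I'll start with both cameras and the state.

```bash
mkdir -p pics; ls; cat > h.py <<'E'
import numpy as np, cv2
from workcell import r
def snap(name):
    s=r.snapshot(name)
    s={k:(np.array(v) if k!='frame' else np.ascontiguousarray(v)) for k,v in s.items()}
    return s
def ray(s,u,v):
    K=s['intrinsics'];k1=float(s['k1'])
    d=np.array([(u-K[0,2])/K[0,0],(v-K[1,2])/K[1,1]])
    x=d.copy()
    for _ in range(20): x=d/(1+k1*(x@x))
    R=s['R'];C=-R.T@s['t']
    w=R.T@np.array([x[0],x[1],1.]);return C,w/np.linalg.norm(w)
def onz(s,u,v,z):
    C,w=ray(s,u,v);return C+w*(z-C[2])/w[2]
def proj(s,X):
    c=s['R']@np.asarray(X,float)+s['t'];x=c[:2]/c[2];x=x*(1+float(s['k1'])*(x@x))
    K=s['intrinsics'];return np.array([K[0,0]*x[0]+K[0,2],K[1,1]*x[1]+K[1,2]])
def tri(s1,p1,s2,p2):
    A=[];b=[]
    C1,w1=ray(s1,*p1);C2,w2=ray(s2,*p2)
    M=np.zeros((3,3));v=np.zeros(3)
    for C,w in((C1,w1),(C2,w2)):
        P=np.eye(3)-np.outer(w,w);M+=P;v+=P@C
    X=np.linalg.solve(M,v)
    gap=abs((C2-C1)@np.cross(w1,w2))/np.linalg.norm(np.cross(w1,w2))
    return X,gap
E
python3 - <<'E'
from h import *
for n in('top','side'):
    s=snap(n);cv2.imwrite(f'pics/{n}0.png',s['frame']);print(n,s['intrinsics'].tolist(),s['k1'],(-s['R'].T@s['t']).round(3),s['R'].round(3).tolist())
    np.savez(f'{n}0.npz',**s)
print(r.sense())
E
```

```text
pics
top [[578.688244317003, 0.0, 327.30756736683946], [0.0, 578.688244317003, 240.73596466588867], [0.0, 0.0, 1.0]] -0.04078436668676943 [-0.228  0.217  1.855] [[-0.403, -0.915, 0.011], [-0.84, 0.365, -0.401], [0.363, -0.171, -0.916]]
side [[601.4594680881211, 0.0, 313.3384762293481], [0.0, 601.4594680881211, 233.97738241184646], [0.0, 0.0, 1.0]] 0.0333087717561064 [0.151 1.565 0.929] [[-0.979, -0.203, 0.026], [-0.114, 0.433, -0.894], [0.17, -0.878, -0.447]]
{'time_s': 0.1, 'joint_pos': array([ 1.14169263e+00,  5.27529017e-02,  1.40164648e+00, -3.41299521e-06,
        1.68856524e+00, -7.02840583e-02]), 'dq': array([ 6.68650877e-05, -4.43246226e-03, -2.19335450e-03,  4.27991258e-04,
       -1.01781168e-03,  6.79734031e-04]), 'joint_efforts': array([ 7.17748480e-04, -3.82581675e+01, -3.60986137e+01, -1.49165407e-04,
        4.75596607e-03,  8.35582773e-05]), 'position': array([0.18420384, 0.49128652, 0.19485584]), 'eef_rot': array([ 1.78449050e-01,  9.83948914e-01, -6.65127861e-04, -1.67869101e-04]), 'ft_force': array([-0.49365364, -0.07177976,  0.02492958]), 'ft_torque': array([ 0.04851877, -0.0231789 , -0.10229396]), 'width': 0.08486799496917222}
```

View pics/top0.png

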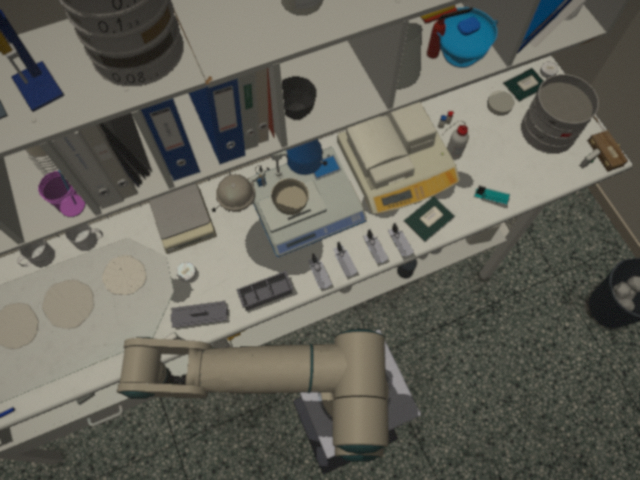

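View pics/side0.png

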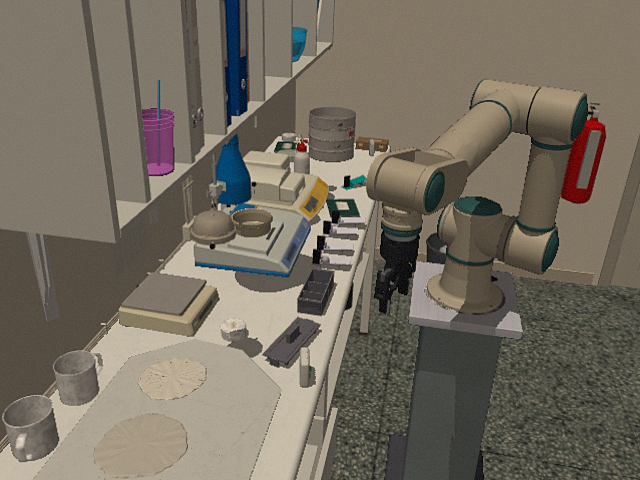

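```bash
python3 - <<'E'
import cv2,numpy as np
t=cv2.imread('pics/top0.png');s=cv2.imread('pics/side0.png')
cv2.imwrite('pics/top0_crop.png',cv2.resize(t[200:350,150:350],None,fx=4,fy=4,interpolation=cv2.INTER_CUBIC))
cv2.imwrite('pics/top0_crop2.png',cv2.resize(t[170:300,300:460],None,fx=5,fy=4.6,interpolation=cv2.INTER_CUBIC)[:600])
cv2.imwrite('pics/side0_crop.png',cv2.resize(s[160:300,270:410],None,fx=4.2,fy=4.2,interpolation=cv2.INTER_CUBIC))
import sys
from h import *
T=dict(np.load('top0.npz'))
for p in [(322,272),(346,260),(376,246),(402,242),(267,291),(200,315),(492,196),(430,217)]: print(p,onz(T,*p,0.02).round(3))
E
```

```text
(322, 272) [ 0.4   -0.062  0.02 ]
(346, 260) [ 0.407 -0.155  0.02 ]
(376, 246) [ 0.413 -0.271  0.02 ]
(402, 242) [ 0.391 -0.361  0.02 ]
(267, 291) [0.411 0.133 0.02 ]
(200, 315) [0.421 0.365 0.02 ]
(492, 196) [ 0.422 -0.741  0.02 ]
(430, 217) [ 0.437 -0.495  0.02 ]
```

View pics/top0_crop.png

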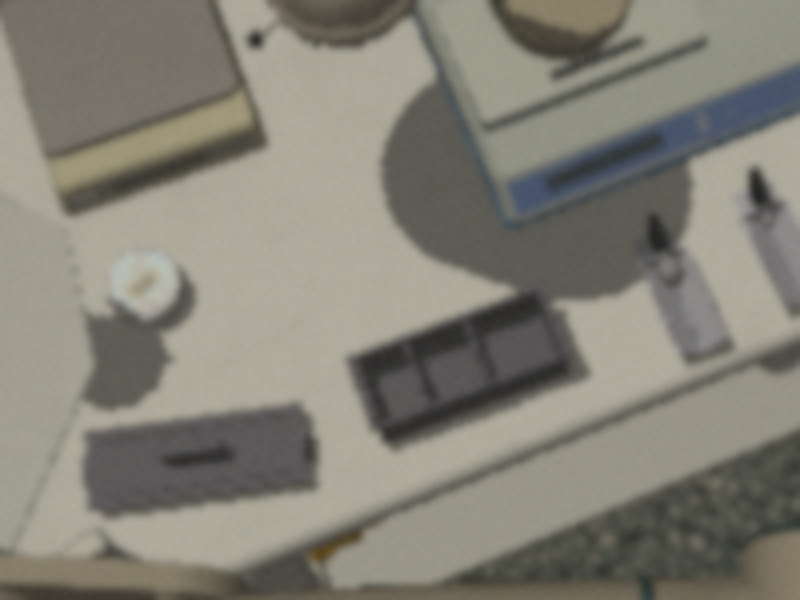

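View pics/top0_crop2.png

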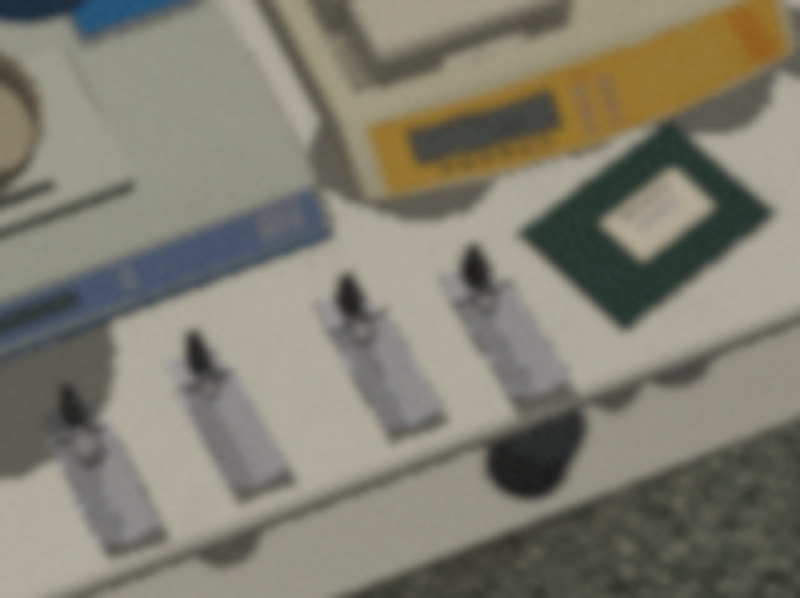

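View pics/side0_crop.png

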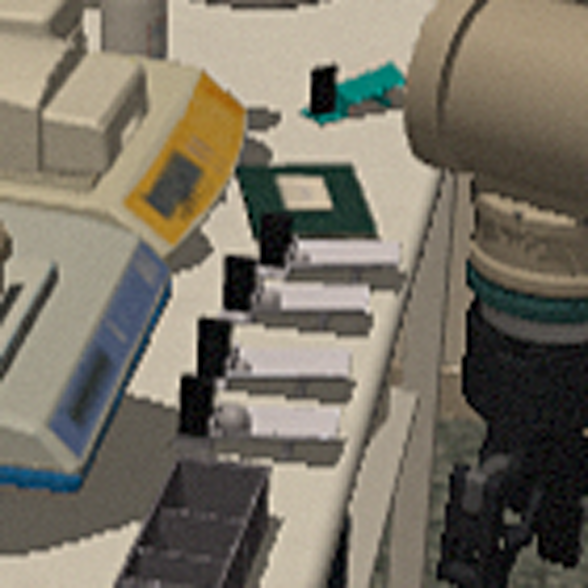

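```bash
python3 - <<'E'
import cv2,numpy as np
t=cv2.imread('pics/top0.png');s=cv2.imread('pics/side0.png')
C=[(322,272),(346,260),(375,246),(401,242)]
cv2.imwrite('pics/scoops_top.png',np.hstack([cv2.resize(t[y-22:y+22,x-14:x+14],(196*1,308),interpolation=cv2.INTER_CUBIC) for x,y in C]))
C=[(332,258),(334,243),(340,229),(347,218)]
cv2.imwrite('pics/scoops_side.png',np.vstack([cv2.resize(s[y-11:y+11,x-24:x+26],(340,150),interpolation=cv2.INTER_CUBIC) for x,y in C]))
E
```

```text
(no output)
```

View pics/scoops_top.png

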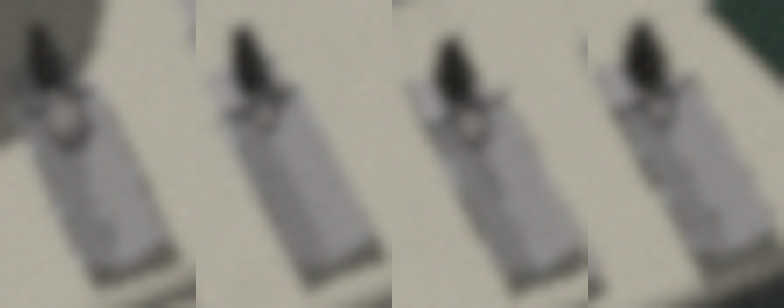

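View pics/scoops_side.png

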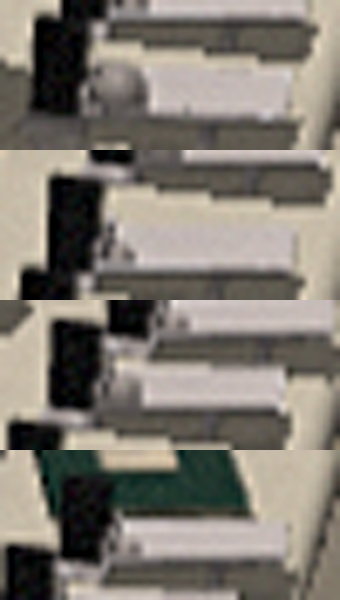

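```bash
cat > seg.py <<'E'
from h import *
def scoop_mask(f):
    f=cv2.GaussianBlur(f,(0,0),0.6).astype(int);b,g,r_=f[...,0],f[...,1],f[...,2]
    return ((b-r_>-4)&(b>90)).astype(np.uint8)
E
python3 - <<'E'
from seg import *
t=dict(np.load('top0.npz'));f=t['frame']
for p in [(326,282),(350,270),(380,255),(407,243),(315,258),(300,300),(200,310),(260,295),(285,300)]: print(p,f[p[1],p[0]])
s=dict(np.load('side0.npz'));g=s['frame']
for p in [(340,258),(345,245),(333,272),(318,258),(325,283),(290,345)]: print(p,g[p[1],p[0]])
m=scoop_mask(f)*255;m2=(f.max(2)<45).astype(np.uint8)*255
o=f.copy();o[m>0]=(0,0,255);o[m2>0]=(0,255,0)
o2=g.copy();o2[scoop_mask(g)>0]=(0,0,255);o2[g.max(2)<40]=(0,255,0)
cv2.imwrite('pics/mask1.png',np.vstack([cv2.resize(o[215:300,290:430],(800,480),interpolation=0)]))
cv2.imwrite('pics/mask2.png',np.vstack([cv2.resize(o2[195:285,280:400],(800,600),interpolation=0)]))
E
```

```text
(326, 282) [136 137 139]
(350, 270) [133 133 135]
(380, 255) [135 136 138]
(407, 243) [138 139 141]
(315, 258) [44 45 46]
(300, 300) [157 171 174]
(200, 310) [85 85 88]
(260, 295) [86 85 89]
(285, 300) [154 167 172]
(340, 258) [181 184 197]
(345, 245) [180 184 194]
(333, 272) [90 90 96]
(318, 258) [10 16 15]
(325, 283) [77 76 79]
(290, 345) [84 85 93]
```

View pics/mask1.png

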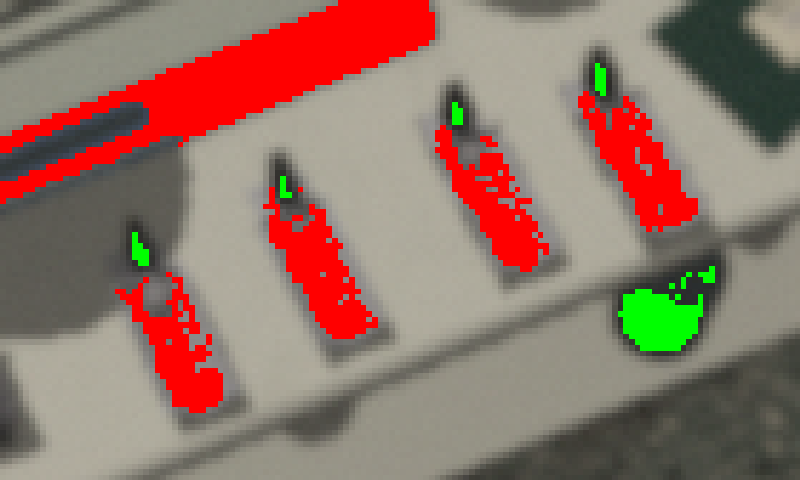

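View pics/mask2.png

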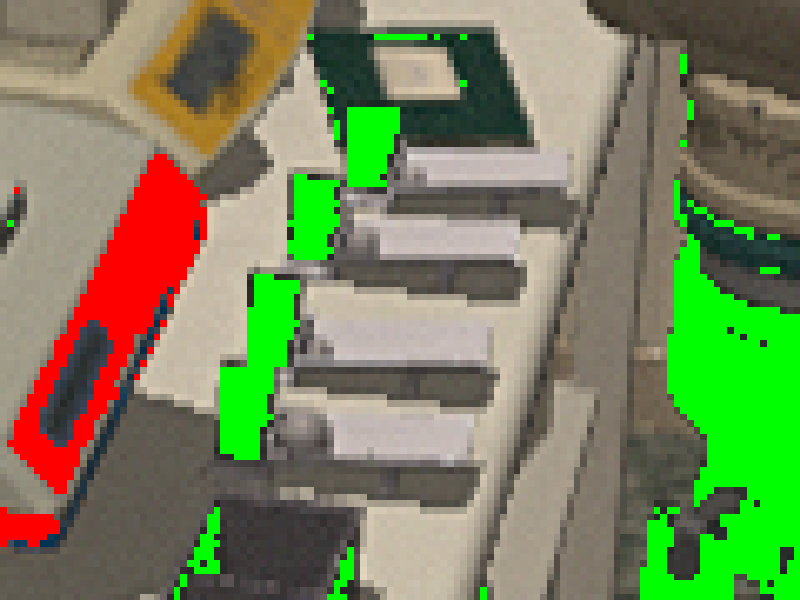

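```bash
cat > seg.py <<'E'
from h import *
def scoop_mask(f):
    f=cv2.GaussianBlur(f,(0,0),0.7).astype(float);b,r_=f[...,0],f[...,2]
    return ((b/r_>0.935)&(b>70)).astype(np.uint8)
E
python3 - <<'E'
from seg import *
t=dict(np.load('top0.npz'));f=t['frame'];s=dict(np.load('side0.npz'));g=s['frame']
big=cv2.resize(f[215:300,290:430],None,fx=8,fy=8,interpolation=cv2.INTER_CUBIC)
m=scoop_mask(big)
dk=(cv2.GaussianBlur(big,(0,0),2).max(2)<95).astype(np.uint8)
n,l,st,c=cv2.connectedComponentsWithStats(m)
o=big.copy()
for i in range(1,n):
    if st[i,4]<2500: continue
    cn=max(cv2.findContours((l==i).astype(np.uint8),0,2)[0],key=cv2.contourArea)
    R=cv2.minAreaRect(cn);b=cv2.boxPoints(R)
    cv2.drawContours(o,[cn],-1,(0,0,255),1);cv2.drawContours(o,[b.astype(int)],-1,(0,255,0),1)
    print('tr',st[i],((b+.5)/8-.5+[290,215]).round(1).tolist())
n,l,st,c=cv2.connectedComponentsWithStats(dk)
for i in range(1,n):
    if 300<st[i,4]<4000:
        cn=max(cv2.findContours((l==i).astype(np.uint8),0,2)[0],key=cv2.contourArea)
        cv2.drawContours(o,[cn],-1,(255,0,0),1);print('fin',st[i],((c[i]+.5)/8-.5+[290,215]).round(2),'top',((cn[:,0][cn[:,0,1].argmin()]+.5)/8-.5+[290,215]).round(1))
cv2.imwrite('pics/mask3.png',cv2.resize(o,(800,486)))
bs=cv2.resize(g[195:285,280:400],None,fx=8,fy=8,interpolation=cv2.INTER_LINEAR)
d=(bs.max(2)<75).astype(np.uint8);cv2.imwrite('pics/mask4.png',cv2.resize(np.where(d[...,None]>0,np.uint8(255),bs),(800,600)))
E
```

```text
tr [    0     0   616   309 63764] [[284.3, 239.9], [362.5, 208.6], [368.1, 222.7], [290.0, 254.0]]
tr [  787   109   202   233 22363] [[386.6, 230.3], [398.1, 223.8], [414.6, 252.8], [403.1, 259.3]]
tr [  590   158   196   234 22399] [[361.1, 236.5], [372.6, 230.0], [389.2, 259.2], [377.7, 265.7]]
tr [  348   241   190   257 23899] [[330.9, 249.2], [342.9, 242.7], [359.0, 272.3], [346.9, 278.9]]
tr [  146   334   192   260 24345] [[305.7, 260.4], [318.6, 254.4], [333.0, 285.3], [320.1, 291.3]]
fin [   0    0   77   32 1155] [293.48 216.02] top [291.7 214.6]
fin [714   0  80  11 675] [384.01 215.09] top [378.8 214.6]
fin [110   9  68  28 363] [307.98 217.16] top [310.9 215.7]
fin [ 819   71   53   96 3114] [394.88 229.4 ] top [394.2 223.4]
fin [ 619  122   54   90 2829] [369.79 235.44] top [368.7 229.8]
fin [ 380  222   56   97 2990] [339.75 248.5 ] top [337.8 242.3]
fin [1030  308   69   42 1526] [422.92 255.89] top [426.2 253.1]
fin [211 426  31  28 524] [317.94 269.63] top [319.2 267.8]
fin [   0  527   40  117 2655] [291.25 289.18] top [289.6 280.4]
fin [ 398  560   96   60 2926] [345.61 288.74] top [350.8 284.6]
```

View pics/mask3.png

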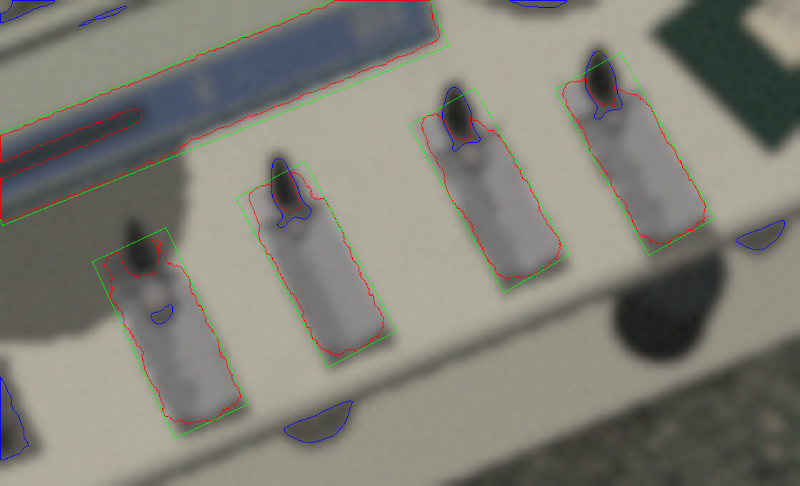

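View pics/mask4.png

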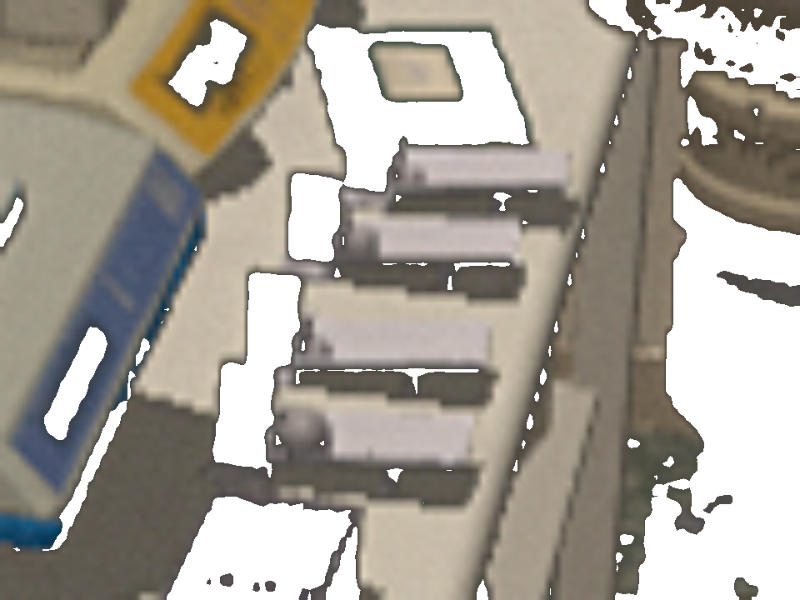

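```bash
python3 - <<'E'
from seg import *
t=dict(np.load('top0.npz'));s=dict(np.load('side0.npz'))
Q={1:[[305.7,260.4],[318.6,254.4],[333.0,285.3],[320.1,291.3]],2:[[330.9,249.2],[342.9,242.7],[359.0,272.3],[346.9,278.9]],3:[[361.1,236.5],[372.6,230.0],[389.2,259.2],[377.7,265.7]],4:[[386.6,230.3],[398.1,223.8],[414.6,252.8],[403.1,259.3]]}
fin={2:(337.8,242.3),3:(368.7,229.8),4:(394.2,223.4),1:(290+134/800*140,215+220/486*85)}
k=120/800
S={1:[(219,365),(273,362)],2:[(248,272),(300,277)],3:[(291,174),(342,180)],4:[(348,107),(400,108)]}
for i in Q:
    b=np.array(Q[i]);b=b if True else b
    fm=(b[2]+b[3])/2;bm=(b[0]+b[1])/2
    F=onz(t,*fm,.028);B=onz(t,*bm,.02)
    w=np.linalg.norm(onz(t,*b[2],.03)-onz(t,*b[3],.03))
    ft=onz(t,*fin[i],.052)
    sc=[onz(s,280+(u)*k,195+v*k,.052) for u,v in S[i]]
    d=(B-F)[:2];yaw=np.degrees(np.arctan2(d[1],d[0]))
    print(i,'tip',F.round(4),'back',B.round(4),'w',w.round(3),'yaw',yaw.round(1),'fin end',ft.round(4),'from tip',np.linalg.norm((ft-F)[:2]).round(4),np.degrees(np.arctan2(*(ft-F)[[1,0]])).round(1))
    print('  side fin corners',sc[0].round(3),sc[1].round(3),'tri far corner',[x.round(4) for x in tri(t,fin[i],s,(280+S[i][0][0]*k,195+S[i][0][1]*k))])
E
```

```text
1 tip [ 0.3379 -0.0518  0.028 ] back [ 0.4619 -0.0527  0.02  ] w 0.048 yaw -0.4 fin end [ 0.4612 -0.0576  0.052 ] from tip 0.1235 -2.7
  side fin corners [ 0.464 -0.05   0.052] [ 0.44  -0.059  0.052] tri far corner [array([ 0.4646, -0.0585,  0.0469]), np.float64(0.0026)]
2 tip [ 0.3436 -0.1512  0.028 ] back [ 0.467  -0.1477  0.02  ] w 0.047 yaw 1.7 fin end [ 0.466  -0.1496  0.052 ] from tip 0.1224 0.7
  side fin corners [ 0.47  -0.148  0.052] [ 0.445 -0.149  0.052] tri far corner [array([ 0.4688, -0.1502,  0.0499]), np.float64(0.0038)]
3 tip [ 0.3453 -0.2662  0.028 ] back [ 0.4693 -0.2631  0.02  ] w 0.047 yaw 1.4 fin end [ 0.4663 -0.2661  0.052 ] from tip 0.121 0.0
  side fin corners [ 0.471 -0.262  0.052] [ 0.444 -0.262  0.052] tri far corner [array([ 0.4697, -0.2672,  0.049 ]), np.float64(0.0041)]
4 tip [ 0.3317 -0.3562  0.028 ] back [ 0.4552 -0.3554  0.02  ] w 0.047 yaw 0.4 fin end [ 0.4532 -0.3575  0.052 ] from tip 0.1215 -0.6
  side fin corners [ 0.457 -0.352  0.052] [ 0.43  -0.358  0.052] tri far corner [array([ 0.4566, -0.3589,  0.0481]), np.float64(0.0035)]
```

```bash
cat > case.py <<'E'
from seg import *
import sys
def blobs(s,roi,lo=15,hi=125,ratio=0.93):
    x0,y0,x1,y1=roi
    big=cv2.resize(s['frame'][y0:y1,x0:x1],None,fx=8,fy=8,interpolation=cv2.INTER_CUBIC)
    f=cv2.GaussianBlur(big,(0,0),3).astype(float)
    m=((f[...,0]/f[...,2]>ratio)&(f.max(2)<hi)&(f.max(2)>lo)).astype(np.uint8)
    m=cv2.morphologyEx(m,cv2.MORPH_CLOSE,np.ones((25,25)))
    n,l,st,c=cv2.connectedComponentsWithStats(m);i=1+st[1:,4].argmax()
    cn=max(cv2.findContours((l==i).astype(np.uint8),0,2)[0],key=cv2.contourArea)
    hull=cv2.convexHull(cn);R=cv2.minAreaRect(cn);b=cv2.boxPoints(R)
    o=big.copy();cv2.drawContours(o,[cn],-1,(0,0,255),1);cv2.drawContours(o,[b.astype(int)],-1,(0,255,0),1)
    return (cn[:,0]+.5)/8-.5+[x0,y0],(b+.5)/8-.5+[x0,y0],o
E
python3 - <<'E'
from case import *
t=dict(np.load('top0.npz'));s=dict(np.load('side0.npz'))
o=[]
for nm,im,roi in(('case_t',t,(230,260,305,320)),('lid_t',t,(160,290,240,335)),('case_s',s,(290,260,345,325)),('lid_s',s,(255,310,330,375))):
    c,b,p=blobs(im,roi);print(nm,b.round(1).tolist());cv2.imwrite(f'pics/b_{nm}.png',p)
E
python3 - <<'E'
import cv2,numpy as np
a=[cv2.imread(f'pics/b_{n}.png') for n in('case_t','lid_t','case_s','lid_s')]
W=[cv2.copyMakeBorder(x,0,600-x.shape[0] if x.shape[0]<600 else 0,0,max(0,640-x.shape[1]),0)[:600,:640] for x in a]
cv2.imwrite('pics/b_all.png',cv2.resize(np.vstack([np.hstack(W[:2]),np.hstack(W[2:])]),(800,750))[:750])
E
```

```text
case_t [[235.6, 289.4], [285.7, 269.0], [295.0, 291.8], [244.9, 312.2]]
lid_t [[169.0, 307.7], [225.9, 300.5], [228.5, 320.7], [171.6, 327.9]]
case_s [[293.3, 309.6], [314.7, 254.1], [340.6, 264.1], [319.3, 319.6]]
lid_s [[261.2, 355.0], [303.8, 309.8], [321.6, 326.6], [279.1, 371.8]]
```

View pics/b_all.png

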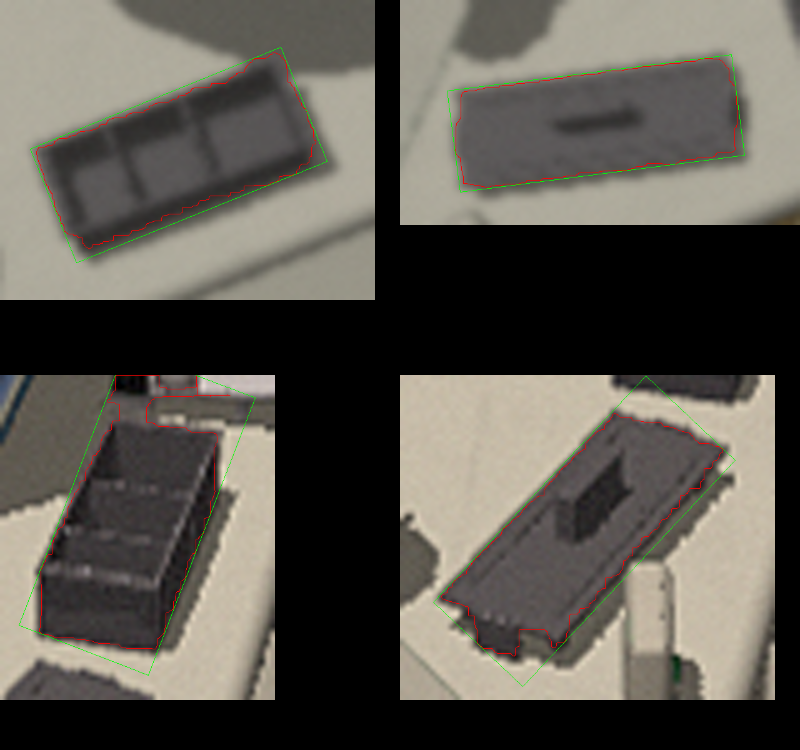

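```bash
python3 - <<'E'
import cv2,numpy as np
t=cv2.imread('pics/top0.png');s=cv2.imread('pics/side0.png')
a=cv2.resize(t[262:316,232:300],None,fx=11,fy=11,interpolation=cv2.INTER_CUBIC)
a=cv2.convertScaleAbs(a,alpha=1.6)
cv2.imwrite('pics/case_t11.png',a)
b=cv2.convertScaleAbs(cv2.resize(s[264:318,290:345],None,fx=11,fy=11,interpolation=cv2.INTER_CUBIC),alpha=1.6)
cv2.imwrite('pics/case_s11.png',b)
E
```

```text
(no output)
```

View pics/case_t11.png

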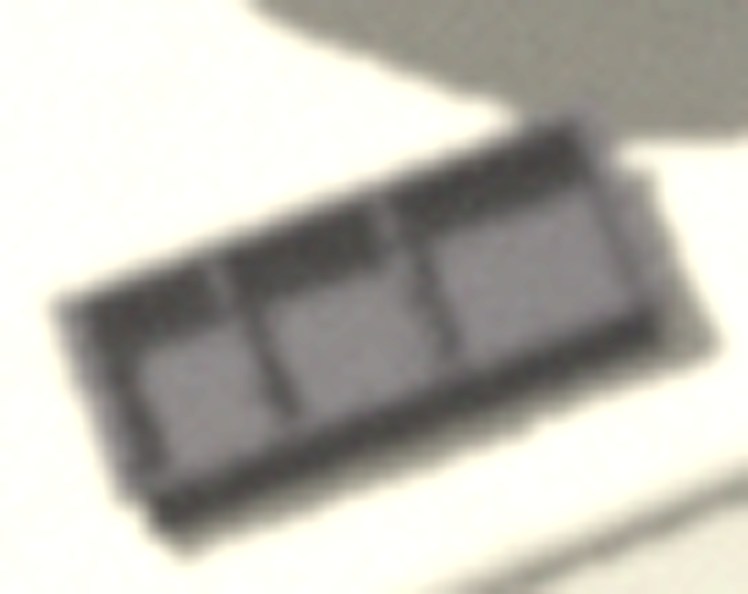

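View pics/case_s11.png

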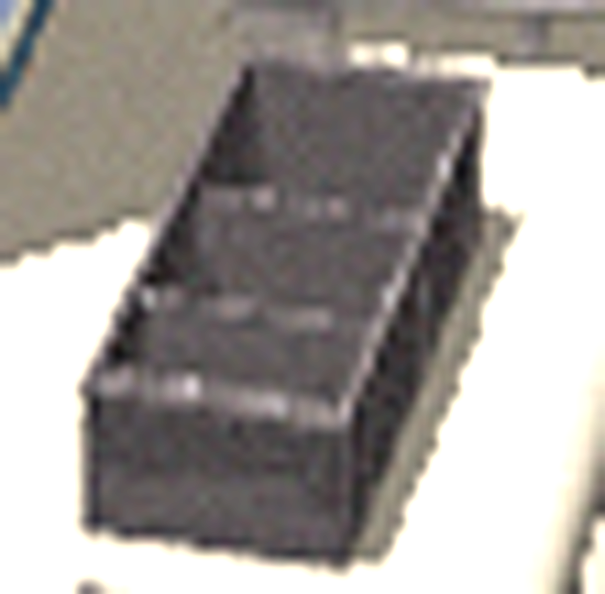

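```bash
python3 - <<'E'
from h import *
t=dict(np.load('top0.npz'));s=dict(np.load('side0.npz'))
T={'+y+x':(55,303),'-y+x':(595,105),'+y-x':(125,497),'-y-x':(655,312)}
S={'+y+x':(85,390),'+y-x':(350,418),'-y+x':(245,64),'-y-x':(487,85)}
for n,d,im,o in(('top',T,t,(232,262)),('side',S,s,(290,264))):
    P={k:onz(im,(u+.5)/11-.5+o[0],(v+.5)/11-.5+o[1],.048)[:2] for k,(u,v) in d.items()}
    print(n,{k:v.round(4).tolist() for k,v in P.items()},'c',np.mean(list(P.values()),0).round(4))
    for a,b in(('+y+x','-y+x'),('+y-x','-y-x')):
        e=P[a]-P[b];print(' long',np.linalg.norm(e).round(4),'yaw',np.degrees(np.arctan2(-e[0],e[1])).round(2))
    for a,b in(('+y+x','+y-x'),('-y+x','-y-x')):
        e=P[a]-P[b];print(' short',np.linalg.norm(e).round(4),'yaw',np.degrees(np.arctan2(e[1],e[0])).round(2))
E
```

```text
top {'+y+x': [0.4472, 0.2235], '-y+x': [0.4414, 0.0517], '+y-x': [0.3823, 0.2254], '-y-x': [0.3731, 0.0602]} c [0.411  0.1402]
 long 0.1718 yaw -1.94
 long 0.1655 yaw -3.19
 short 0.0649 yaw -1.73
 short 0.0688 yaw -7.06
side {'+y+x': [0.4489, 0.2286], '+y-x': [0.3835, 0.2252], '-y+x': [0.4436, 0.063], '-y-x': [0.379, 0.058]} c [0.4138 0.1437]
 long 0.1657 yaw -1.81
 long 0.1673 yaw -1.53
 short 0.0655 yaw 3.01
 short 0.0648 yaw 4.41
```

```bash
cat > need.py <<'E'
import sys,numpy as np
from workcell import r
from scipy.spatial.transform import Rotation as Ro
# usage: x y z yaw_deg tilt_deg [lid]  : tool axes at yaw 0: x=-X, y=+Y, z=-Z
a=[float(v) for v in sys.argv[1:6]]
R0=Ro.from_matrix(np.array([[-1,0,0],[0,1,0],[0,0,-1.]]).T)
if len(sys.argv)>6: R0=Ro.from_euler('z',float(sys.argv[6]),degrees=True)*R0
Rt=Ro.from_euler('z',a[3],degrees=True)*R0*Ro.from_euler('y',-a[4],degrees=True)
s=r.sense();Rc=Ro.from_quat(s['eef_rot'])
print('pos',s['position'].round(4),'t',round(s['time_s'],2),'w',round(s['width'],4),'F',s['ft_force'].round(1))
print('shift',(Rc.inv().apply(np.array(a[:3])-s['position'])/.03).round(2),'turn',((Rc.inv()*Rt).as_rotvec(degrees=True)/6).round(2))
E
python3 need.py 0.4505 -0.055 0.12 0 0
```

```text
pos [0.1842 0.4913 0.1949] t 0.1 w 0.0849 F [-0.5 -0.1  0. ]
shift [-14.71 -13.93   2.51] turn [-0.01 -0.   -3.43]
```

```bash
python3 -m crank '[[-1.2,-1.1,0,0,0,-0.7,0],[-2.4,-2.2,0,0,0,-1.4,0],[-3.6,-3.3,0,0,0,-2.1,0],[-4.8,-4.4,0,0,0,-2.8,0],[-5.9,-5.6,0,0,0,-3.43,0]]'; python3 need.py 0.4505 -0.055 0.12 0 0
```

```text
time_s: 0.6
position: [0.2914, 0.2703, 0.1952]
eef_rot: [-0.002, 1.0, -0.0, -0.0]
ft_force: [1.2, 0.1, 0.8]
width: 0.0855
pos [0.2914 0.2703 0.1952] t 0.6 w 0.0855 F [1.2 0.1 0.8]
shift [ -5.26 -10.86   2.51] turn [-0.   -0.    0.04]
```

```bash
python3 - <<'E'
from h import *
t=dict(np.load('top0.npz'));s=dict(np.load('side0.npz'))
for p in [(313.5,245),(277,252),(366,222)]: print(onz(t,*p,0).round(3),onz(t,*p,.03).round(3))
for n,p,q in [('balance near corner front',(277,254),(280,273))]:
    print(n,tri(t,p,s,q))
print('timer',onz(s,305,383,0).round(3),onz(s,304,348,.068).round(3))
E
python3 -m crank '[[-0.9,-1.4,0,0,0,0,0.3],[-1.8,-2.8,0,0,0,0,0.3],[-2.7,-4.2,0,0,0,0,0.3],[-3.5,-5.6,0,0,0,0,0.3],[-4.4,-7,0,0,0,0,0.3]]'; python3 need.py 0.4505 -0.055 0.07 0 0
```

```text
[ 0.51  -0.078  0.   ] [ 0.498 -0.073  0.03 ]
[0.537 0.048 0.   ] [0.524 0.051 0.03 ]
[ 0.518 -0.284  0.   ] [ 0.506 -0.276  0.03 ]
balance near corner front (array([0.53441907, 0.05182976, 0.01181274]), np.float64(0.017789076811780328))
timer [0.367 0.498 0.   ] [0.38  0.458 0.068]
time_s: 1.1
position: [0.4236, 0.0602, 0.1955]
eef_rot: [-0.0, 1.0, 0.0, 0.0]
ft_force: [-0.1, 1.0, -0.2]
width: 0.0598
pos [0.4236 0.0602 0.1955] t 1.1 w 0.0598 F [-0.1  1.  -0.2]
shift [-0.9  -3.84  4.18] turn [0. 0. 0.]
```

```bash
python3 -m crank '[[-0.4,-1.6,0,0,0,0,0.4],[-0.9,-3.2,0,0,0,0,0.5],[-0.9,-3.84,1,0,0,0,0.5],[-0.9,-3.84,2.5,0,0,0,0.5],[-0.9,-3.84,4.1,0,0,0,0.5]]'; python3 need.py 0.4505 -0.055 0.02 0 0; python3 - <<'E'
from h import *
for n in('top','side'):
    s=snap(n);cv2.imwrite(f'pics/{n}1.png',s['frame'])
    u,v=(314,262) if n=='top' else (325,250)
    cv2.imwrite(f'pics/{n}1c.png',cv2.resize(s['frame'][v-45:v+45,u-50:u+50],None,fx=5,fy=5,interpolation=cv2.INTER_CUBIC))
a,b=cv2.imread('pics/top1c.png'),cv2.imread('pics/side1c.png');cv2.imwrite('pics/g1.png',cv2.resize(np.hstack([a,b]),(800,360)))
E
```

```text
time_s: 1.6
position: [0.4505, -0.054, 0.0715]
eef_rot: [0.001, 1.0, -0.0, 0.001]
ft_force: [0.2, -0.5, -0.2]
width: 0.0428
pos [ 0.4505 -0.054   0.0715] t 1.6 w 0.0428 F [ 0.2 -0.5 -0.2]
shift [ 0.   -0.03  1.72] turn [-0.    0.02 -0.02]
```

View pics/g1.png

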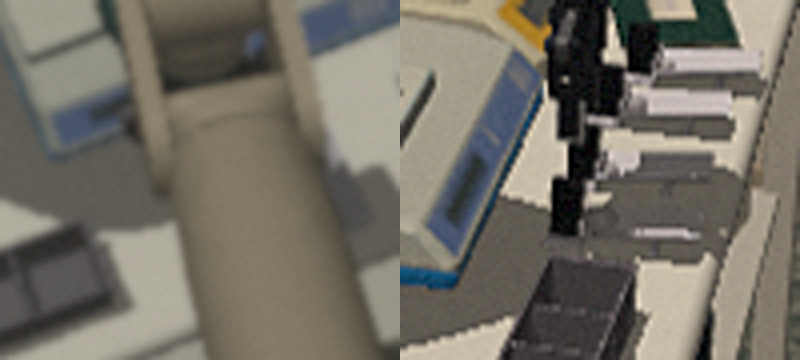

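The side view shows the near finger at (568,120) in line with the fin at (566,205). I can descend, close gently, then look.

```bash
python3 -m crank '[[0,0,0.7,0,0,0,0.5],[0,0,1.4,0,0,0,0.5],[0,0,1.72,0,0,0,0.6],[0,0,1.72,0,0,0,0.85],[0,0,1.72,0,0,0,0.95]]' 40; python3 -m crank '[[0,0,0,0,0,0,1],[0,0,0,0,0,0,1],[0,0,0,0,0,0,1]]'; python3 -m crank '[[0,0,-0.2,0,0,0,1],[0,0,-0.5,0,0,0,1],[0,0,-1,0,0,0,1]]'
```

```text
time_s: 2.2
position: [0.4512, -0.0531, 0.0227]
eef_rot: [-0.0, 1.0, -0.0, 0.001]
ft_force: [0.5, -0.1, 1.6]
width: 0.0061
time_s: 2.5
position: [0.4506, -0.053, 0.0216]
eef_rot: [-0.0, 1.0, -0.0, 0.001]
ft_force: [-0.8, 0.3, -0.1]
width: 0.0001
time_s: 2.8
position: [0.4498, -0.0529, 0.0514]
eef_rot: [-0.0, 1.0, 0.0, -0.001]
ft_force: [-0.2, -0.9, 0.1]
width: 0.0
```

Width 0: the fingers closed on nothing. I'll look.

```bash
python3 - <<'E'
from h import *
for n in('top','side'):
    s=snap(n);cv2.imwrite(f'pics/{n}2.png',s['frame']);np.savez(f'{n}2.npz',**s)
s=cv2.imread('pics/side2.png');cv2.imwrite('pics/s2c.png',cv2.resize(s[190:290,280:390],None,fx=6,fy=6,interpolation=cv2.INTER_CUBIC))
print((-np.load('side2.npz')['R'].T@np.load('side2.npz')['t']).round(3))
S=dict(np.load('side2.npz'));p=r.sense()['position'];print(p,proj(S,p),proj(dict(np.load('top2.npz')),p))
E
```

```text
[0.151 1.565 0.929]
[ 0.45179818 -0.05330524  0.05363797] [316.99081381 249.25759805] [313.38154961 256.14437656]
```

View pics/s2c.png

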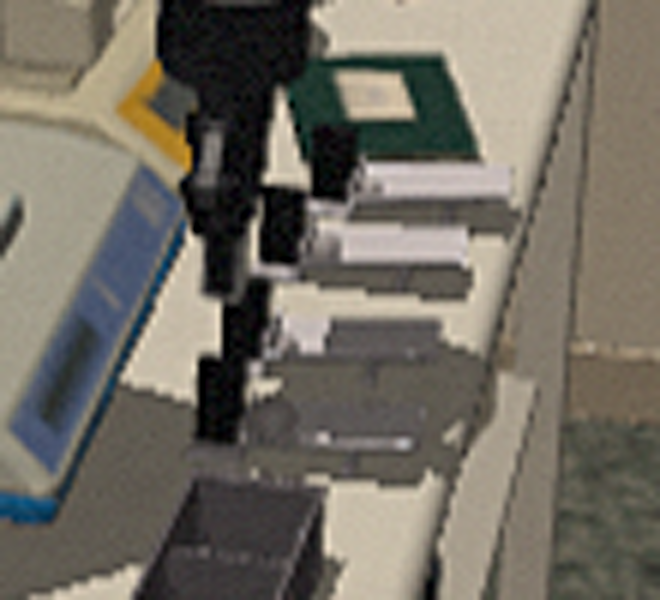

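```bash
python3 - <<'E'
from h import *
S=dict(np.load('side0.npz'));T=dict(np.load('top0.npz'))
p=[.1842,.4913,.1949];print(proj(S,p),proj(T,p))
for y in(.4487,.534): print(y,proj(S,[.17,y,.208]))
for z in(.054,.067,.08): print(z,proj(S,[.4518,-.0533,z]))
cv2.imwrite('pics/s0grip.png',cv2.resize(S['frame'][210:330,350:450],None,fx=5,fy=5,interpolation=cv2.INTER_CUBIC))
E
```

```text
[391.7800051  322.35567587] [172.88836917 389.18522516]
0.4487 [400.57634759 307.21043328]
0.534 [397.43746063 329.77020071]
0.054 [316.99324929 249.15516157]
0.067 [317.11370672 245.43981379]
0.08 [317.23492807 241.70123231]
```

View pics/s0grip.png

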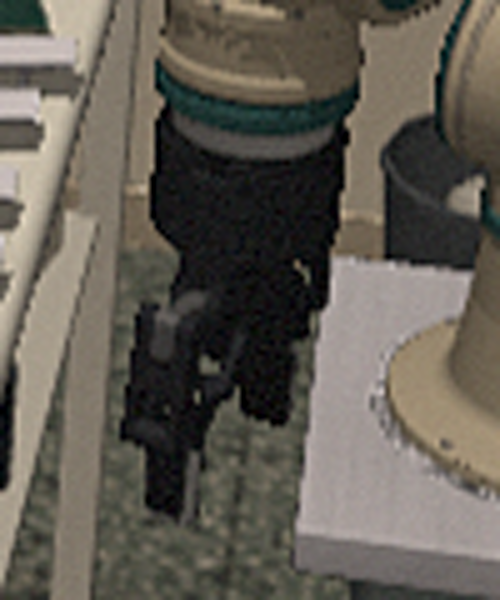

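```bash
python3 - <<'E'
import cv2
t=cv2.imread('pics/top2.png');cv2.imwrite('pics/t2c.png',cv2.resize(t[190:410,250:420],None,fx=3.4,fy=2.7))
E
```

```text
(no output)
```

View pics/t2c.png

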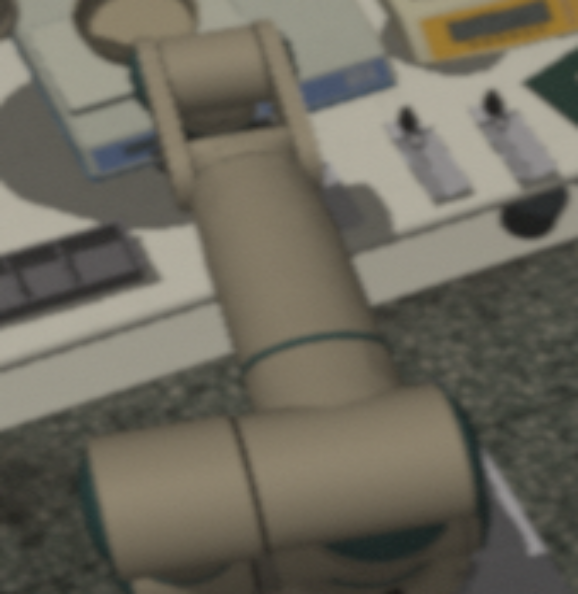

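View pics/side2.png

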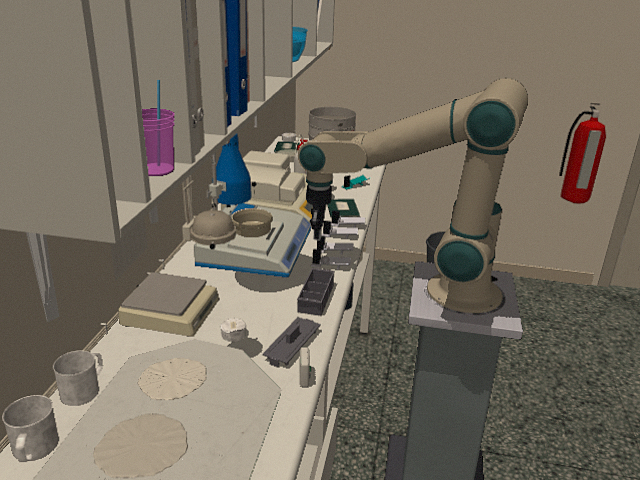

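```bash
python3 - <<'E'
from h import *
S=dict(np.load('side2.npz'));T=dict(np.load('top2.npz'))
for p in ([0,0,0],[0,0,.1],[0,0,.2],[.3,0,0],[.4518,-.053,.0536],[.4518,-.053,.0726],[.4518,-.053,.1266]): print(p,proj(S,p).round(1),proj(T,p).round(1))
s=r.sense();print(s['joint_pos'].round(3),s['position'],s['ft_force'])
E
```

```text
[0, 0, 0] [464.2 292. ] [354.6 390.5]
[0, 0, 0.1] [469.  262.1] [356.4 385.1]
[0, 0, 0.2] [474.1 230.7] [358.4 379.1]
[0.3, 0, 0] [362.3 278.9] [316.8 306.8]
[0.4518, -0.053, 0.0536] [317.  249.3] [313.3 256.2]
[0.4518, -0.053, 0.0726] [317.1 243.9] [313.2 254. ]
[0.4518, -0.053, 0.1266] [317.7 228.1] [313.  247.7]
[-0.199 -0.054  1.795  0.     1.395 -1.77 ] [ 0.45179818 -0.05330524  0.05363797] [0.38741075 0.17339931 0.42279848]
```

```bash
python3 - <<'E'
import cv2,numpy as np
a=cv2.imread('pics/side0.png');b=cv2.imread('pics/side2.png')
f=lambda x:cv2.convertScaleAbs(cv2.resize(x[205:270,300:335],None,fx=9,fy=9,interpolation=0),alpha=2.5)
cv2.imwrite('pics/z2.png',np.hstack([f(a),f(b)]))
E
```

```text
(no output)
```

View pics/z2.png

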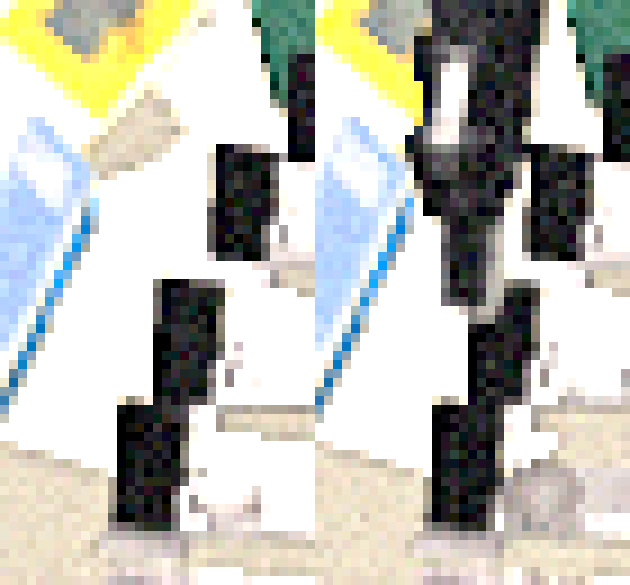

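Both ray and base checks say the cameras agree with the table. The shut fingertips, however, appear about 9 px above where the reported TCP projects: side pixel (318,240) against (317,249). That means either a height offset of about 33 mm or a y offset of about 50 mm. I'll settle it with a gentle touch on bare table at about (0.52, 0.18).

```bash
python3 -m crank '[[0,0,-1.5,0,0,0,1],[-0.5,0.5,-3,0,0,0,1],[-1,2,-3,0,0,0,1],[-1.5,3.6,-3,0,0,0,1],[-2.2,5.2,-3,0,0,0,1]]'; python3 -m crank '[[0,1.5,0,0,0,0,1],[0,2.6,0,0,0,0,1],[0,2.6,1,0,0,0,1],[0,2.6,2.3,0,0,0,1],[0,2.6,3,0,0,0,1]]';python3 - <<'E'
from h import *
o=[]
for n in('top','side'):
    s=snap(n);cv2.imwrite(f'pics/{n}3.png',s['frame']);np.savez(f'{n}3.npz',**s)
    p=r.sense()['position'];u=proj(s,p);print(p,u.round(1))
    u=u.astype(int);o.append(cv2.resize(s['frame'][u[1]-45:u[1]+35,u[0]-40:u[0]+40],(400,400),interpolation=cv2.INTER_CUBIC))
cv2.imwrite('pics/g3.png',np.hstack(o))
E
```

```text
time_s: 3.4
position: [0.5154, 0.1023, 0.1414]
eef_rot: [0.0, 1.0, 0.0, 0.001]
ft_force: [1.1, -1.3, 0.3]
width: 0.0002
time_s: 3.9
position: [0.5133, 0.1786, 0.0474]
eef_rot: [-0.001, 1.0, -0.001, -0.002]
ft_force: [-0.3, 0.4, -0.6]
width: -0.0
[0.51174079 0.17793086 0.04445313] [242.8 267.5]
[0.51249231 0.17800418 0.04698932] [279.1 286.7]
```

View pics/g3.png

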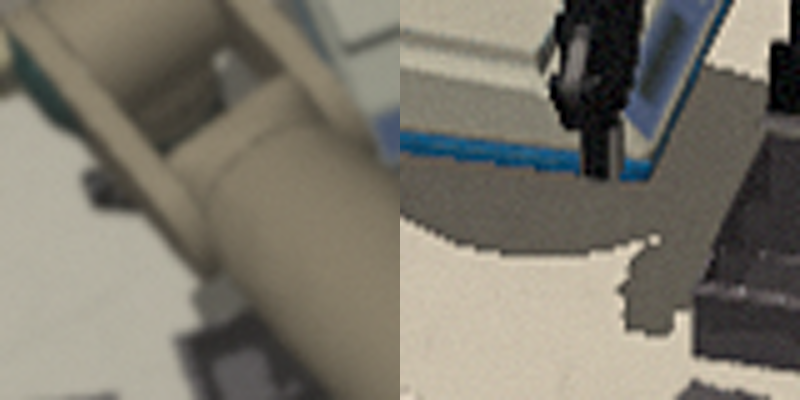

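```bash
python3 -m crank '[[0,0,0.3,0,0,0,1],[0,0,0.6,0,0,0,1],[0,0,0.8,0,0,0,1],[0,0,0.8,0,0,0,1]]'; python3 -m crank '[[0,0,0.15,0,0,0,1],[0,0,0.3,0,0,0,1],[0,0,0.3,0,0,0,1]]';python3 -m crank '[[0,0,0.1,0,0,0,1],[0,0,0.2,0,0,0,1],[0,0,0.2,0,0,0,1]]'
```

```text
time_s: 4.4
position: [0.5148, 0.1785, 0.0265]
eef_rot: [-0.0, 1.0, -0.0, -0.0]
ft_force: [-0.4, 0.5, -0.2]
width: -0.0005
time_s: 4.7
position: [0.5147, 0.1785, 0.0174]
eef_rot: [-0.0, 1.0, -0.0, -0.0]
ft_force: [-0.4, 0.5, 0.3]
width: -0.0
time_s: 5.0
position: [0.5148, 0.1785, 0.0115]
eef_rot: [-0.0, 1.0, -0.0, -0.0]
ft_force: [0.5, -0.3, 0.3]
width: -0.0001
```

```bash
python3 -m crank '[[0,0,0.1,0,0,0,1],[0,0,0.2,0,0,0,1],[0,0,0.2,0,0,0,1]]'; python3 -m crank '[[0,0,0.1,0,0,0,1],[0,0,0.15,0,0,0,1],[0,0,0.15,0,0,0,1]]'
```

```text
time_s: 5.3
position: [0.5147, 0.1785, 0.0054]
eef_rot: [-0.0, 1.0, -0.0, -0.0]
ft_force: [-0.9, 0.5, 0.5]
width: -0.0001
time_s: 5.6
position: [0.5149, 0.1785, 0.0012]
eef_rot: [-0.0, 1.0, -0.0, -0.0]
ft_force: [0.8, 0.4, -0.6]
width: 0.0001
```

```bash
python3 -m crank '[[0,0,0.1,0,0,0,1],[0,0,0.1,0,0,0,1]]'; python3 -m crank '[[0,0,0.1,0,0,0,1],[0,0,0.1,0,0,0,1]]'; python3 -m crank '[[0,0,0.1,0,0,0,1],[0,0,0.1,0,0,0,1]]';  python3 -m crank '[[0,0,0.1,0,0,0,1],[0,0,0.1,0,0,0,1]]'; python3 - <<'E'
from h import *
s=snap('side');cv2.imwrite('pics/side4.png',s['frame']);np.savez('side4.npz',**s)
u=proj(s,r.sense()['position']);print(u);u=u.astype(int)
cv2.imwrite('pics/g4.png',cv2.resize(s['frame'][u[1]-45:u[1]+35,u[0]-40:u[0]+40],(480,480),interpolation=cv2.INTER_CUBIC))
E
```

```text
time_s: 5.8
position: [0.5148, 0.1785, -0.0019]
eef_rot: [-0.0, 1.0, -0.0, -0.0]
ft_force: [0.4, -0.2, -0.2]
width: 0.0
time_s: 6.0
position: [0.5148, 0.1785, -0.005]
eef_rot: [-0.0, 1.0, -0.0, -0.0]
ft_force: [-0.3, 0.0, 0.1]
width: -0.0001
time_s: 6.2
position: [0.5148, 0.1785, -0.008]
eef_rot: [-0.0, 1.0, -0.0, -0.0]
ft_force: [0.7, -0.1, -0.1]
width: 0.0
time_s: 6.4
position: [0.5148, 0.1785, -0.011]
eef_rot: [-0.0, 1.0, -0.0, -0.0]
ft_force: [-0.1, -0.1, 0.5]
width: 0.0
[278.2402276  304.16481551]
```

View pics/g4.png

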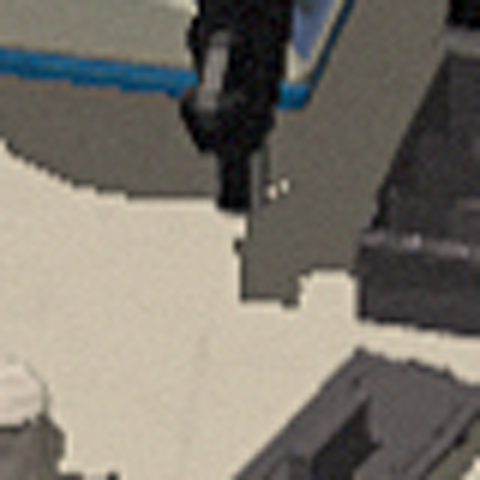

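```bash
python3 -m crank '[[0,0,0.2,0,0,0,1],[0,0,0.4,0,0,0,1],[0,0,0.4,0,0,0,1]]'; python3 -m crank '[[0,0,0.1,0,0,0,1],[0,0,0.1,0,0,0,1]]'; python3 -m crank '[[0,0,0.06,0,0,0,1],[0,0,0.06,0,0,0,1]]';  python3 -m crank '[[0,0,0.06,0,0,0,1],[0,0,0.06,0,0,0,1]]'
```

```text
time_s: 6.75
position: [0.5141, 0.1783, -0.0239]
eef_rot: [-0.0, 1.0, -0.0, -0.001]
ft_force: [-0.4, 0.3, 0.2]
width: -0.0
time_s: 6.95
position: [0.5148, 0.1785, -0.0259]
eef_rot: [-0.0, 1.0, -0.0, -0.0]
ft_force: [0.1, -0.1, -0.4]
width: -0.0002
time_s: 7.15
position: [0.515, 0.1786, -0.0274]
eef_rot: [-0.0, 1.0, 0.0, -0.0]
ft_force: [-0.3, -0.4, 0.4]
width: -0.0001
time_s: 7.35
position: [0.5149, 0.1786, -0.0293]
eef_rot: [-0.0, 1.0, 0.0, -0.0]
ft_force: [-0.7, -0.4, -0.7]
width: -0.0001
```

```bash
python3 -m crank '[[0,0,0.06,0,0,0,1],[0,0,0.06,0,0,0,1]]';  python3 -m crank '[[0,0,0.06,0,0,0,1],[0,0,0.06,0,0,0,1]]';python3 -m crank '[[0,0,0.06,0,0,0,1],[0,0,0.06,0,0,0,1]]'; python3 -m crank '[[0,0,0.06,0,0,0,1],[0,0,0.06,0,0,0,1]]'
```

```text
time_s: 7.55
position: [0.5149, 0.1786, -0.0311]
eef_rot: [-0.0, 1.0, -0.0, -0.0]
ft_force: [0.1, -1.0, 0.2]
width: 0.0001
time_s: 7.75
position: [0.5149, 0.1786, -0.033]
eef_rot: [-0.0, 1.0, -0.0, -0.0]
ft_force: [-0.5, 1.1, 0.3]
width: 0.0001
time_s: 7.95
position: [0.5149, 0.1786, -0.0348]
eef_rot: [-0.0, 1.0, 0.0, -0.0]
ft_force: [0.4, 0.5, 0.1]
width: 0.0001
time_s: 8.15
position: [0.5153, 0.1786, -0.0356]
eef_rot: [-0.0, 1.0, 0.0, 0.0]
ft_force: [-0.8, 0.1, 5.6]
width: 0.0002
```

Contact (5.6 N) came at a reported z of −0.0352. So the real fingertips sit 35 mm behind the reported TCP, which matches the picture; x and y agree. I'll carry that offset through and grasp scoop 1, which holds the large ball.

```bash
python3 -m crank '[[0,0,-1.6,0,0,0,0.5],[0.3,-0.5,-3.2,0,0,0,0.5],[0.8,-1.9,-4,0,0,0,0.5],[1.3,-3.4,-4,0,0,0,0.5],[1.8,-4.9,-4,0,0,0,0.5]]'; python3 need.py 0.4505 -0.055 0.04 0 0
```

```text
time_s: 8.65
position: [0.461, 0.0303, 0.0849]
eef_rot: [-0.001, 1.0, -0.0, 0.001]
ft_force: [0.7, -0.6, -1.0]
width: 0.0429
pos [0.461  0.0303 0.0849] t 8.65 w 0.0429 F [ 0.7 -0.6 -1. ]
shift [ 0.36 -2.84  1.5 ] turn [-0.    0.03  0.01]
```

```bash
python3 -m crank '[[0.2,-1.5,0,0,0,0,0.5],[0.4,-2.85,0,0,0,0,0.5],[0.4,-2.85,0.8,0,0,0,0.5],[0.4,-2.85,1.6,0,0,0,0.5],[0.4,-2.85,1.6,0,0,0,0.5]]'; python3 need.py 0.4505 -0.055 -0.016 0 0
```

```text
time_s: 9.15
position: [0.4468, -0.0538, 0.0327]
eef_rot: [0.0, 1.0, 0.001, -0.003]
ft_force: [-0.2, 0.1, 0.0]
width: 0.0423
pos [ 0.4468 -0.0538  0.0327] t 9.15 w 0.0423 F [-0.2  0.1  0. ]
shift [-0.13 -0.04  1.62] turn [ 0.01 -0.06 -0.  ]
```

```bash
python3 -m crank '[[-0.05,0,0.6,0,0,0,0.5],[-0.05,0,1.2,0,0,0,0.5],[-0.05,0,1.6,0,0,0,0.5],[-0.05,0,1.6,0,0,0,0.7],[-0.05,0,1.6,0,0,0,0.8]]' 40; python3 -m crank '[[0,0,0,0,0,0,0.9],[0,0,0,0,0,0,1],[0,0,0,0,0,0,1],[0,0,0,0,0,0,1]]'
```

```text
time_s: 9.65
position: [0.4511, -0.0539, -0.0115]
eef_rot: [-0.0, 1.0, -0.0, 0.0]
ft_force: [-0.2, -0.2, -0.1]
width: 0.0173
time_s: 10.05
position: [0.4516, -0.0541, -0.0111]
eef_rot: [-0.0, 1.0, -0.0, 0.001]
ft_force: [-1.9, 0.1, 6.7]
width: 0.0093
```

Width 9.3 mm matches the 10 mm fin. I'll lift gently and check.

```bash
python3 -m crank '[[0,0,-0.2,0,0,0,1],[0,0,-0.6,0,0,0,1],[0,0,-1.2,0,0,0,1],[0,0,-2,0,0,0,1],[0,0,-2.8,0,0,0,1]]' 60; python3 - <<'E'
from h import *
s=snap('side');cv2.imwrite('pics/side5.png',s['frame']);np.savez('side5.npz',**s)
cv2.imwrite('pics/g5.png',cv2.resize(s['frame'][190:290,280:390],None,fx=6,fy=6,interpolation=cv2.INTER_CUBIC))
E
```

```text
time_s: 10.55
position: [0.4503, -0.0539, 0.0731]
eef_rot: [-0.0, 1.0, 0.0, -0.0]
ft_force: [0.7, -0.0, -1.2]
width: 0.009
```

View pics/g5.png

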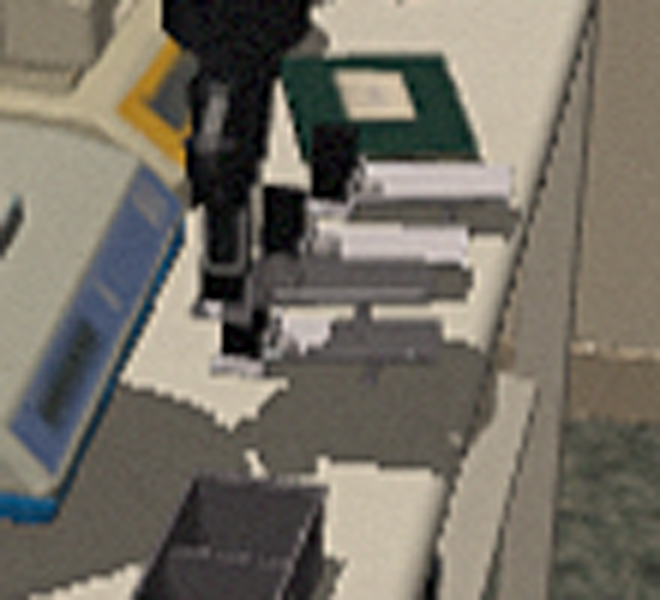

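The scoop is held level with its tip at crop (465,275), clear of the table. I'll carry it slightly nose-up and gently to the wide cell.

```bash
python3 -m crank '[[0,0.2,0,0,0.4,0,1],[-0.1,0.5,0,0,0.8,0,1],[-0.3,1,0,0,1.2,0,1],[-0.5,1.6,0,0,1.5,0,1],[-0.7,2.2,0,0,1.5,0,1]]'; python3 need.py 0.541 0.093 0.075 0 -9
```

```text
time_s: 11.1
position: [0.4721, 0.0127, 0.0716]
eef_rot: [-0.0, 0.997, -0.0, -0.079]
ft_force: [0.3, 0.5, -0.6]
width: 0.0088
pos [0.4721 0.0127 0.0716] t 11.1 w 0.0088 F [ 0.3  0.5 -0.6]
shift [-2.25  2.68 -0.47] turn [-0.   -0.01  0.  ]
```

```bash
python3 -m crank '[[-0.3,0.6,0,0,0,0,1],[-0.7,1.2,-0.1,0,0,0,1],[-1.1,1.8,-0.3,0,0,0,1],[-1.5,2.4,-0.4,0,0,0,1],[-1.9,2.7,-0.4,0,0,0,1]]'; python3 -m crank '[[-0.2,0,0,0,0,0,1],[-0.3,0,0,0,0,0,1],[-0.3,0,0,0,0,0,1]]';python3 - <<'E'
from h import *
for n in('top','side'):
    s=snap(n);cv2.imwrite(f'pics/{n}6.png',s['frame']);np.savez(f'{n}6.npz',**s)
a=cv2.imread('pics/side6.png')[225:325,250:360];b=cv2.imread('pics/top6.png')[230:330,220:330]
cv2.imwrite('pics/g6.png',cv2.resize(np.hstack([a,b]),(800,364),interpolation=cv2.INTER_CUBIC))
E
```

```text
time_s: 11.6
position: [0.5304, 0.0945, 0.0753]
eef_rot: [-0.001, 0.997, 0.0, -0.078]
ft_force: [1.2, -0.2, -2.5]
width: 0.009
time_s: 11.9
position: [0.5385, 0.0924, 0.073]
eef_rot: [0.0, 0.997, -0.0, -0.079]
ft_force: [-1.0, 0.0, -1.1]
width: 0.0091
```

View pics/g6.png

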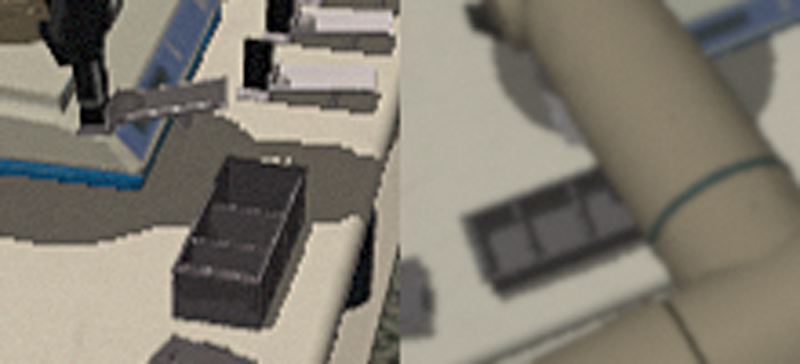

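```bash
cat > tipx.py <<'E'
from h import *
def ony(s,u,v,y):
    C,w=ray(s,u,v);return C+w*(y-C[1])/w[1]
def pred(P,th):
    c,n=np.cos(th),np.sin(th); ex=np.array([-c,0,-n]);ez=np.array([n,0,-c]);P=np.array(P)
    for nm,O,dx,dz in(('m1',P,.111,-.027),('m2',P+[0,0,.035],.111,.008)):
        print(nm,'Vtip',(O+dx*ex+dz*ez).round(4),'rim',(O+dx*ex+(dz-.015)*ez).round(4))
E
python3 - <<'E'
from tipx import *
S=dict(np.load('side6.npz'))
f=lambda u,v:(250+u*110/400,225+v*100/364)
for p in((228,78),(228,104)):
    for y in(.072,.0924,.114): print(p,np.round(f(*p),1),y,ony(S,*f(*p),y).round(4))
pred([.5385,.0924,.073],-np.radians(9))
a=S['frame'];cv2.imwrite('pics/g6b.png',cv2.resize(a[232:270,268:318],None,fx=14,fy=14,interpolation=cv2.INTER_CUBIC))
E
```

```text
(228, 78) [312.7 246.4] 0.072 [0.4412 0.072  0.1289]
(228, 78) [312.7 246.4] 0.0924 [0.4373 0.0924 0.1398]
(228, 78) [312.7 246.4] 0.114 [0.4331 0.114  0.1514]
(228, 104) [312.7 253.6] 0.072 [0.4406 0.072  0.1058]
(228, 104) [312.7 253.6] 0.0924 [0.4367 0.0924 0.117 ]
(228, 104) [312.7 253.6] 0.114 [0.4325 0.114  0.1289]
m1 Vtip [0.4331 0.0924 0.117 ] rim [0.4354 0.0924 0.1318]
m2 Vtip [0.4276 0.0924 0.1175] rim [0.43   0.0924 0.1323]
```

View pics/g6b.png

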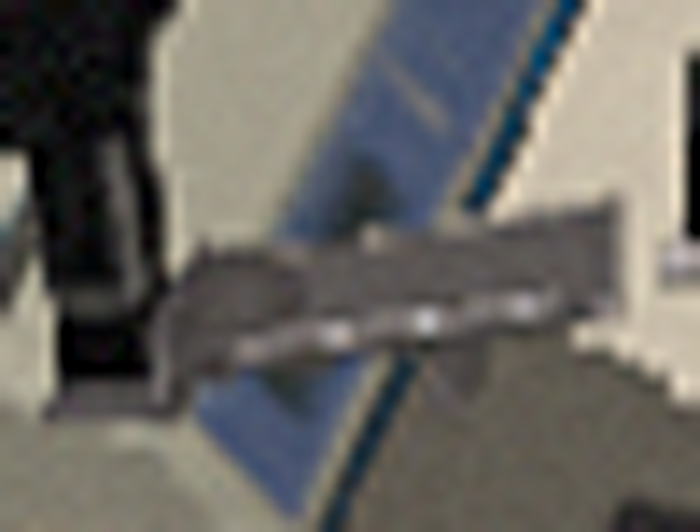

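```bash
cat > tipneed.py <<'E'
# tip x y z ; yaw ; list of tilts(deg, nose-down +) -> rows in units rel. to current pose
import sys,numpy as np
from workcell import r
from scipy.spatial.transform import Rotation as Ro
x,y,z,yaw=[float(v) for v in sys.argv[1:5]]
s=r.sense();Rc=Ro.from_quat(s['eef_rot'])
R0=Ro.from_matrix(np.array([[-1,0,0],[0,1,0],[0,0,-1.]]).T)
print('pos',s['position'].round(4),'t',round(s['time_s'],2),'w',round(s['width'],4))
for d in sys.argv[5:]:
    Rt=Ro.from_euler('z',yaw,degrees=True)*R0*Ro.from_euler('y',-float(d),degrees=True)
    P=np.array([x,y,z])-Rt.apply([.108,0,-.027])
    print(d,'P',P.round(4),'shift',(Rc.inv().apply(P-s['position'])/.03).round(2),'turn',((Rc.inv()*Rt).as_rotvec(degrees=True)/6).round(2))
E
python3 tipneed.py 0.428 0.093 0.075 0 -9 -3 3
```

```text
pos [0.5384 0.0925 0.0733] t 12.0 w 0.009
-9 P [0.5304 0.093  0.0314] shift [0.04 0.02 1.42] turn [ 0. -0. -0.]
-3 P [0.5344 0.093  0.0424] shift [-0.03  0.02  1.04] turn [-0. -1. -0.]
3 P [0.5373 0.093  0.0537] shift [-0.07  0.02  0.65] turn [-0. -2. -0.]
```

```bash
python3 -m crank '[[0,0,0.3,0,-0.3,0,1],[0,0,0.6,0,-0.6,0,1],[0,0,0.85,0,-1,0,1],[-0.05,0,0.75,0,-1.5,0,1],[-0.07,0,0.65,0,-2,0,1]]'; python3 tipneed.py 0.428 0.093 0.064 0 3 8 12 16 20 24 28
```

```text
time_s: 12.5
position: [0.5372, 0.0926, 0.0535]
eef_rot: [0.0, 1.0, -0.0, 0.027]
ft_force: [0.2, -0.1, -1.0]
width: 0.0089
pos [0.5372 0.0926 0.0535] t 12.5 w 0.0089
3 P [0.5373 0.093  0.0427] shift [0.02 0.01 0.36] turn [-0.    0.01 -0.  ]
8 P [0.5387 0.093  0.0523] shift [-0.05  0.01  0.04] turn [-0.   -0.82 -0.  ]
12 P [0.5393 0.093  0.06  ] shift [-0.08  0.01 -0.21] turn [-0.   -1.49 -0.  ]
16 P [0.5393 0.093  0.0678] shift [-0.09  0.01 -0.47] turn [-0.   -2.15 -0.  ]
20 P [0.5387 0.093  0.0756] shift [-0.09  0.01 -0.73] turn [-0.   -2.82 -0.  ]
24 P [0.5376 0.093  0.0833] shift [-0.07  0.01 -0.99] turn [-0.   -3.49 -0.  ]
28 P [0.536  0.093  0.0909] shift [-0.03  0.01 -1.24] turn [-0.   -4.15 -0.  ]
```

```bash
python3 -m crank '[[0,0,0.25,0,-0.2,0,1],[-0.05,0,0.04,0,-0.8,0,1],[-0.08,0,-0.21,0,-1.5,0,1],[-0.09,0,-0.34,0,-1.8,0,1],[-0.09,0,-0.47,0,-2.15,0,1]]'; python3 -m crank '[[0,0,0,0,0,0,1],[0,0,0,0,0,0,1],[0,0,0,0,0,0,1]]'; python3 - <<'E'
from h import *
s=snap('side');cv2.imwrite('pics/side7.png',s['frame']);np.savez('side7.npz',**s)
cv2.imwrite('pics/g7.png',cv2.resize(s['frame'][235:315,260:345],None,fx=7,fy=7,interpolation=cv2.INTER_CUBIC))
E
```

```text
time_s: 13.0
position: [0.5394, 0.0928, 0.0684]
eef_rot: [0.0, 0.99, 0.0, 0.139]
ft_force: [0.5, -0.3, -1.5]
width: 0.009
time_s: 13.3
position: [0.5397, 0.093, 0.0678]
eef_rot: [-0.0, 0.99, 0.0, 0.138]
ft_force: [0.5, -0.7, -1.5]
width: 0.0086
```

View pics/g7.png

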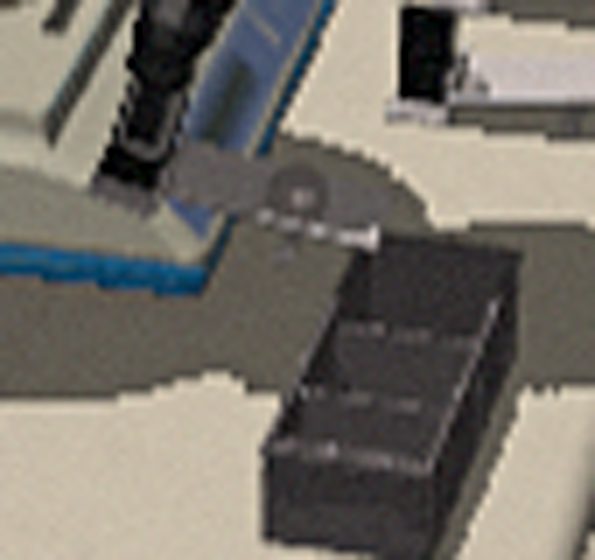

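The ball at (295,195) is rolling down the trough, and the tip (378,240) sits just inside the far wall of the wide cell. I'll hold and watch.

```bash
python3 -m crank '[[0,0,0,0,0,0,1],[0,0,0,0,0,0,1],[0,0,0,0,0,0,1],[0,0,0,0,0,0,1]]'; python3 - <<'E'
from h import *
s=snap('side');cv2.imwrite('pics/side8.png',s['frame']);np.savez('side8.npz',**s)
cv2.imwrite('pics/g8.png',cv2.resize(s['frame'][235:315,260:345],None,fx=7,fy=7,interpolation=cv2.INTER_CUBIC))
E
```

```text
time_s: 13.75
position: [0.5397, 0.0931, 0.0679]
eef_rot: [-0.0, 0.99, 0.0, 0.138]
ft_force: [0.2, 0.0, -0.6]
width: 0.009
```

View pics/g8.png

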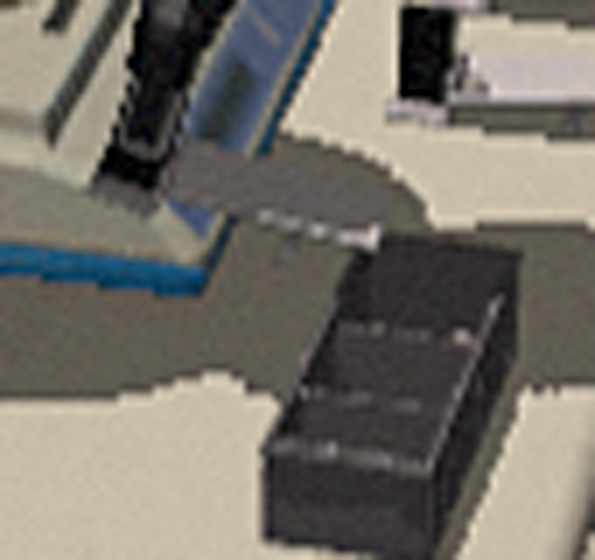

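```bash
python3 need.py 0.525 0.06 0.11 0 0; python3 need.py 0.451 -0.054 0.08 0 0
```

```text
pos [0.5397 0.0931 0.0679] t 13.8 w 0.0091 F [-0.5 -1.3 -0. ]
shift [ 0.09 -1.1  -1.48] turn [0.   2.65 0.  ]
pos [0.5397 0.0931 0.0679] t 13.8 w 0.0091 F [-0.5 -1.3 -0. ]
shift [ 2.73 -4.9  -1.2 ] turn [0.   2.65 0.  ]
```

```bash
python3 -m crank '[[0,0,-1.2,0,1,0,1],[0.1,-1,-1.5,0,2.2,0,1],[1,-2.3,-1.4,0,2.65,0,1],[1.9,-3.7,-1.3,0,2.65,0,1],[2.73,-4.9,-1.2,0,2.65,0,1]]'; python3 need.py 0.451 -0.0545 -0.010 0 0
```

```text
time_s: 14.3
position: [0.4502, -0.0555, 0.0795]
eef_rot: [-0.0, 1.0, -0.0, -0.0]
ft_force: [0.5, -0.8, -1.0]
width: 0.0093
pos [ 0.4502 -0.0555  0.0795] t 14.3 w 0.0093 F [ 0.5 -0.8 -1. ]
shift [-0.03  0.04  2.98] turn [-0. -0.  0.]
```

```bash
python3 -m crank '[[-0.03,0.04,1.2,0,0,0,1],[-0.03,0.04,2.2,0,0,0,1],[-0.03,0.04,2.8,0,0,0,1],[-0.03,0.04,2.98,0,0,0,1],[-0.03,0.04,2.98,0,0,0,1]]'; python3 -m crank '[[0,0,0,0,0,0,0.8],[0,0,0,0,0,0,0.6],[0,0,-0.3,0,0,0,0.5],[0,0,-1,0,0,0,0.5],[0,0,-2,0,0,0,0.5]]'
```

```text
time_s: 14.8
position: [0.452, -0.0528, -0.0093]
eef_rot: [-0.0, 1.0, 0.0, -0.0]
ft_force: [1.1, -0.8, -0.5]
width: 0.0093
time_s: 15.3
position: [0.4511, -0.0526, 0.0511]
eef_rot: [-0.0, 1.0, 0.0, -0.001]
ft_force: [1.0, -0.3, 0.4]
width: 0.0426
```

```bash
python3 -m crank '[[0,-1.2,0,0,0,0,0.5],[-0.16,-2.5,0,0,0,0,0.5],[-0.16,-3.25,0,0,0,0,0.5],[-0.16,-3.25,0.3,0,0,0,0.5],[-0.16,-3.25,0.6,0,0,0,0.5]]'; python3 need.py 0.456 -0.150 -0.0115 0 0; python3 - <<'E'
from h import *
for n in('top','side'):
    s=snap(n);cv2.imwrite(f'pics/{n}9.png',s['frame']);np.savez(f'{n}9.npz',**s)
a=cv2.imread('pics/side9.png')[190:310,280:400];b=cv2.imread('pics/top9.png')[220:340,220:340]
cv2.imwrite('pics/g9.png',cv2.resize(np.hstack([a,b]),(800,400),interpolation=cv2.INTER_CUBIC))
E
```

```text
time_s: 15.8
position: [0.457, -0.1502, 0.0327]
eef_rot: [0.0, 1.0, 0.0, 0.001]
ft_force: [0.3, -0.2, 0.2]
width: 0.0427
pos [ 0.457  -0.1502  0.0327] t 15.8 w 0.0427 F [ 0.3 -0.2  0.2]
shift [0.04 0.01 1.47] turn [ 0.    0.01 -0.  ]
```

View pics/g9.png

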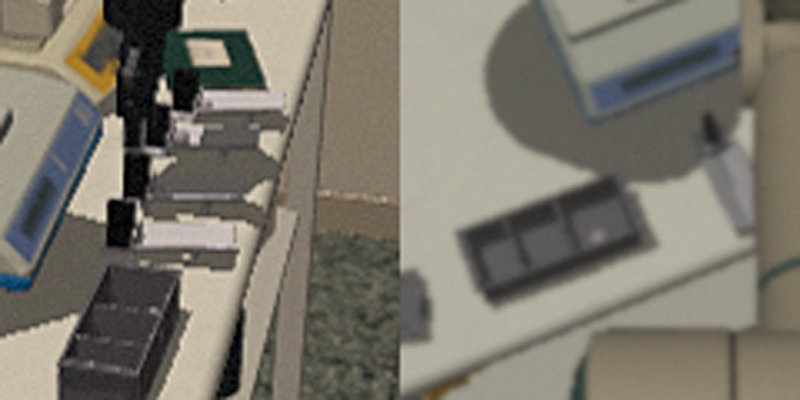

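Scoop 1 stands upright and empty, and the large ball shows in the wide cell at top crop (597,233). Next is scoop 2, with a small ball.

```bash
python3 -m crank '[[0.03,0,0.5,0,0,0,0.5],[0.03,0,1,0,0,0,0.5],[0.03,0,1.38,0,0,0,0.6],[0.03,0,1.38,0,0,0,0.8],[0.03,0,1.38,0,0,0,0.9]]' 60; python3 -m crank '[[0,0,0,0,0,0,1],[0,0,0,0,0,0,1],[0,0,0,0,0,0,1],[0,0,0,0,0,0,1]]';  python3 -m crank '[[0,0,-0.1,0,0,0,1],[0,0,-0.4,0,0,0,1],[0,0,-1,0,0.3,0,1],[0,0,-1.8,0,0.8,0,1],[0,0,-2.6,0,1.5,0,1]]'
```

```text
time_s: 16.4
position: [0.456, -0.1499, -0.0085]
eef_rot: [-0.001, 1.0, 0.0, -0.0]
ft_force: [0.2, -0.4, -1.2]
width: 0.0095
time_s: 16.8
position: [0.456, -0.1503, -0.0085]
eef_rot: [-0.0, 1.0, -0.0, 0.0]
ft_force: [0.0, -0.9, -1.6]
width: 0.0086
time_s: 17.3
position: [0.4556, -0.1504, 0.0712]
eef_rot: [0.0, 0.997, -0.0, -0.079]
ft_force: [0.2, -0.3, -2.0]
width: 0.0088
```

```bash
python3 -m crank '[[0,0.2,-0.2,0,0,0,1],[0,0.7,-0.5,0,0,0,1],[0,1.5,-0.8,0,0,0,1],[0,2.4,-0.8,0,0,0,1],[0,3.4,-0.8,0,0,0,1]]';python3 -m crank '[[0,1,0,0,0,0,1],[0,2,0,0,0,0,1],[-0.1,3,0,0,0,0,1],[-0.3,4,0,0,0,0,1],[-0.5,5,0,0,0,0,1]]'; python3 tipneed.py 0.432 0.200 0.085 0 -9
```

```text
time_s: 17.8
position: [0.4588, -0.0464, 0.0924]
eef_rot: [-0.0, 0.997, 0.0, -0.078]
ft_force: [0.0, -0.4, -1.1]
width: 0.0089
time_s: 18.3
position: [0.4731, 0.1039, 0.0899]
eef_rot: [-0.0, 0.997, 0.0, -0.079]
ft_force: [-0.0, 0.1, -0.6]
width: 0.0086
pos [0.4731 0.1039 0.0899] t 18.3 w 0.0086
-9 P [0.5344 0.2    0.0414] shift [-2.28  3.2   1.28] turn [ 0.01 -0.    0.01]
```

```bash
python3 -m crank '[[-0.2,0.8,0,0,0,0,1],[-0.6,1.6,0,0,0,0,1],[-1.1,2.3,0,0,0,0,1],[-1.5,2.9,0,0,0,0,1],[-1.9,3.2,0.1,0,0,0,1]]'; python3 -m crank '[[-0.25,0,0.2,0,0,0,1],[-0.38,0,0.5,0,0,0,1],[-0.38,0,0.8,0,0,0,1],[-0.38,0,0.8,0,0,0,1]]'; python3 tipneed.py 0.432 0.200 0.064 0 -9 -4 3 8 12 16 20; python3 - <<'E'
from h import *
for n in('top','side'):
    s=snap(n);cv2.imwrite(f'pics/{n}10.png',s['frame']);np.savez(f'{n}10.npz',**s)
a=cv2.imread('pics/side10.png')[220:330,240:350];b=cv2.imread('pics/top10.png')[230:340,210:320]
cv2.imwrite('pics/g10.png',cv2.resize(np.hstack([a,b]),(800,400),interpolation=cv2.INTER_CUBIC))
E
```

```text
time_s: 18.8
position: [0.5293, 0.2002, 0.0782]
eef_rot: [-0.001, 0.997, 0.001, -0.079]
ft_force: [-0.0, -0.1, -1.3]
width: 0.009
time_s: 19.2
position: [0.536, 0.197, 0.0511]
eef_rot: [0.0, 0.997, -0.0, -0.08]
ft_force: [-0.5, 0.1, -1.4]
width: 0.0086
pos [0.536  0.197  0.0511] t 19.2 w 0.0086
-9 P [0.5344 0.2    0.0204] shift [-0.11  0.1   1.02] turn [-0.01 -0.04 -0.  ]
-4 P [0.5379 0.2    0.0295] shift [-0.18  0.1   0.7 ] turn [-0.01 -0.87 -0.  ]
3 P [0.5413 0.2    0.0427] shift [-0.22  0.1   0.25] turn [-0.01 -2.04 -0.  ]
8 P [0.5427 0.2    0.0523] shift [-0.22  0.1  -0.08] turn [-0.01 -2.87 -0.  ]
12 P [0.5433 0.2    0.06  ] shift [-0.19  0.1  -0.33] turn [-0.01 -3.54 -0.  ]
16 P [0.5433 0.2    0.0678] shift [-0.15  0.1  -0.59] turn [-0.01 -4.2  -0.  ]
20 P [0.5427 0.2    0.0756] shift [-0.09  0.1  -0.84] turn [-0.01 -4.87 -0.  ]
```

View pics/g10.png

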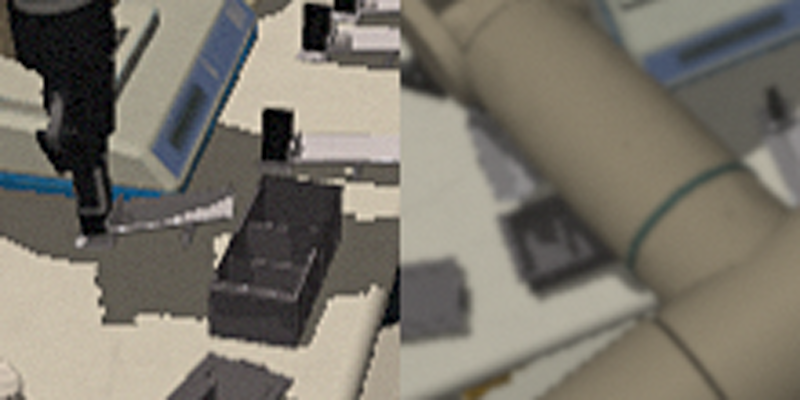

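```bash
python3 - <<'E'
import cv2
b=cv2.imread('pics/top10.png')[250:315,220:275];cv2.imwrite('pics/g10b.png',cv2.resize(cv2.convertScaleAbs(b,alpha=1.3),None,fx=9,fy=9,interpolation=cv2.INTER_CUBIC))
from h import *
T=dict(np.load('top10.npz'))
for n,X in(('tip',(.431,.197,.09)),('cellc',(.414,.200,.048)),('cell floor',(.414,.2,.004)),('corner+y+x',(.4472,.2255,.048))): print(n,((proj(T,X)-[220,250]+.5)*9).round(0))
E
```

```text
tip [223. 330.]
cellc [246. 411.]
cell floor [260. 449.]
corner+y+x [148. 359.]
```

View pics/g10b.png

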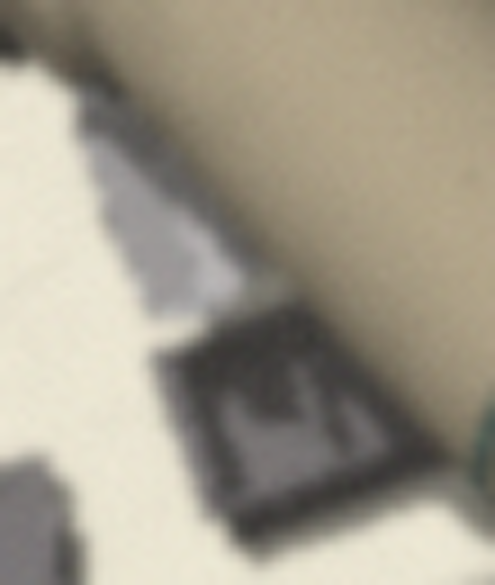

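Alignment is good: the scoop axis extended from the front edge (208,300) runs through the narrow-cell centre near (246,411). Pouring.

```bash
python3 -m crank '[[-0.1,0.05,0.35,0,-0.8,0,1],[-0.2,0.1,0.25,0,-1.8,0,1],[-0.22,0.1,-0.05,0,-2.8,0,1],[-0.19,0.1,-0.33,0,-3.5,0,1],[-0.15,0.1,-0.55,0,-4.1,0,1]]'; python3 -m crank '[[0,0,0,0,0,0,1],[0,0,0,0,0,0,1],[0,0,0,0,0,0,1],[0,0,0,0,0,0,1],[0,0,0,0,0,0,1]]'; python3 - <<'E'
from h import *
for n in('top','side'):
    s=snap(n);cv2.imwrite(f'pics/{n}11.png',s['frame']);np.savez(f'{n}11.npz',**s)
a=cv2.imread('pics/side11.png')[240:330,255:345];b=cv2.imread('pics/top11.png')[240:330,210:300]
cv2.imwrite('pics/g11.png',cv2.resize(np.hstack([a,b]),(800,400),interpolation=cv2.INTER_CUBIC))
E
```

```text
time_s: 19.8
position: [0.5447, 0.2008, 0.0704]
eef_rot: [-0.0, 0.99, 0.001, 0.138]
ft_force: [0.2, -0.1, -1.0]
width: 0.009
time_s: 20.3
position: [0.5449, 0.2006, 0.0684]
eef_rot: [-0.0, 0.991, -0.0, 0.135]
ft_force: [0.1, -0.8, -1.0]
width: 0.009
```

View pics/g11.png

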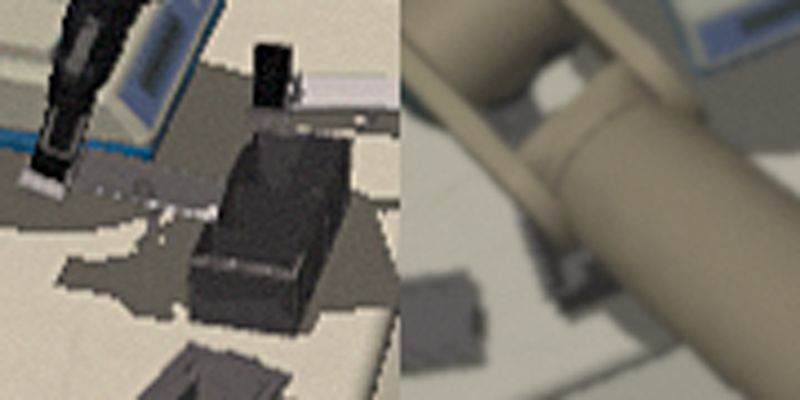

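```bash
python3 tipneed.py 0.432 0.200 0.064 0 16 20 25; python3 - <<'E'
from h import *
s=snap('side');cv2.imwrite('pics/side12.png',s['frame']);np.savez('side12.npz',**s)
cv2.imwrite('pics/g12.png',cv2.convertScaleAbs(cv2.resize(s['frame'][265:300,258:312],None,fx=14,fy=14,interpolation=cv2.INTER_CUBIC),alpha=1.5))
E
```

```text
pos [0.5448 0.2007 0.0685] t 20.4 w 0.0089
16 P [0.5433 0.2    0.0678] shift [ 0.06 -0.02  0.01] turn [-0.   -0.07  0.  ]
20 P [0.5427 0.2    0.0756] shift [ 0.   -0.02 -0.24] turn [-0.   -0.74  0.  ]
25 P [0.5413 0.2    0.0852] shift [-0.04 -0.02 -0.57] turn [-0.   -1.57  0.  ]
```

View pics/g12.png

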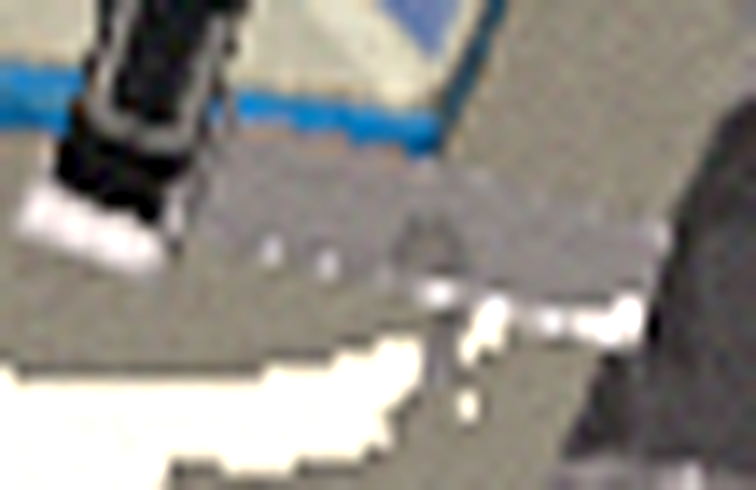

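The small ball at (430,250) is half-way down and rolling slowly. I'll hold, then tilt slightly more.

```bash
python3 -m crank '[[0,0,0,0,0,0,1],[0,0,0,0,0,0,1],[0,0,0,0,0,0,1],[0,0,-0.12,0,-0.35,0,1],[0,0,-0.24,0,-0.7,0,1]]'; python3 -m crank '[[0,0,0,0,0,0,1],[0,0,0,0,0,0,1],[0,0,0,0,0,0,1]]'; python3 - <<'E'
from h import *
s=snap('side');cv2.imwrite('pics/side13.png',s['frame']);np.savez('side13.npz',**s)
cv2.imwrite('pics/g13.png',cv2.convertScaleAbs(cv2.resize(s['frame'][255:325,258:342],None,fx=9,fy=8.5,interpolation=cv2.INTER_CUBIC),alpha=1.8))
E
```

```text
time_s: 20.95
position: [0.5429, 0.2007, 0.0759]
eef_rot: [-0.0, 0.985, 0.0, 0.173]
ft_force: [0.1, 0.6, -0.5]
width: 0.0088
time_s: 21.25
position: [0.543, 0.2008, 0.0759]
eef_rot: [-0.0, 0.985, 0.0, 0.172]
ft_force: [0.2, -0.4, -0.4]
width: 0.0091
```

View pics/g13.png

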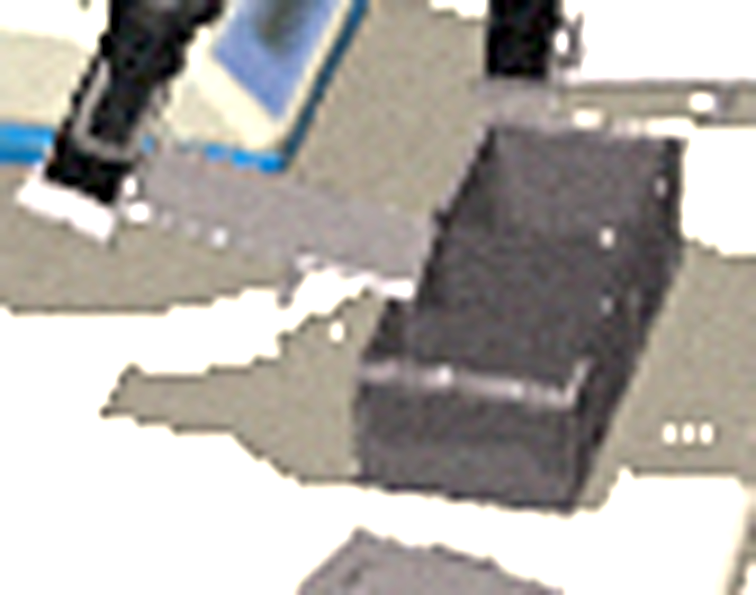

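```bash
python3 -m crank '[[0,-0.3,-1,0,1,0,1],[0.6,-1.6,-1.8,0,2.2,0,1],[1.5,-2.9,-1.6,0,3.3,0,1],[2.2,-4.3,-1.4,0,3.3,0,1],[2.5,-5.8,-1.2,0,3.3,0,1]]'; python3 need.py 0.456 -0.1503 0.09 0 0
```

```text
time_s: 21.8
position: [0.4591, 0.0254, 0.0832]
eef_rot: [-0.001, 1.0, 0.0, -0.001]
ft_force: [1.9, -0.5, -0.7]
width: 0.0089
pos [0.4591 0.0254 0.0832] t 21.8 w 0.0089 F [ 1.9 -0.5 -0.7]
shift [ 0.11 -5.86 -0.23] turn [ 0.   -0.02  0.01]
```

```bash
python3 -m crank '[[0.1,-1.5,-0.2,0,0,0,1],[0.1,-3,-0.2,0,0,0,1],[0.1,-4.5,-0.2,0,0,0,1],[0.1,-5.86,-0.2,0,0,0,1],[0.1,-5.86,0.3,0,0,0,1]]'; python3 need.py 0.456 -0.1503 -0.007 0 0; python3 - <<'E'
from h import *
s=snap('top');cv2.imwrite('pics/top14.png',s['frame']);np.savez('top14.npz',**s)
cv2.imwrite('pics/g14.png',cv2.convertScaleAbs(cv2.resize(s['frame'][255:325,225:345],None,fx=6.6,fy=6.6,interpolation=cv2.INTER_CUBIC),alpha=1.5))
E
```

```text
time_s: 22.3
position: [0.4582, -0.154, 0.0771]
eef_rot: [0.002, 1.0, -0.001, 0.002]
ft_force: [0.2, 1.3, -1.3]
width: 0.0091
pos [ 0.4582 -0.154   0.0771] t 22.3 w 0.0091 F [ 0.2  1.3 -1.3]
shift [0.09 0.13 2.8 ] turn [-0.03  0.04 -0.05]
```

View pics/g14.png

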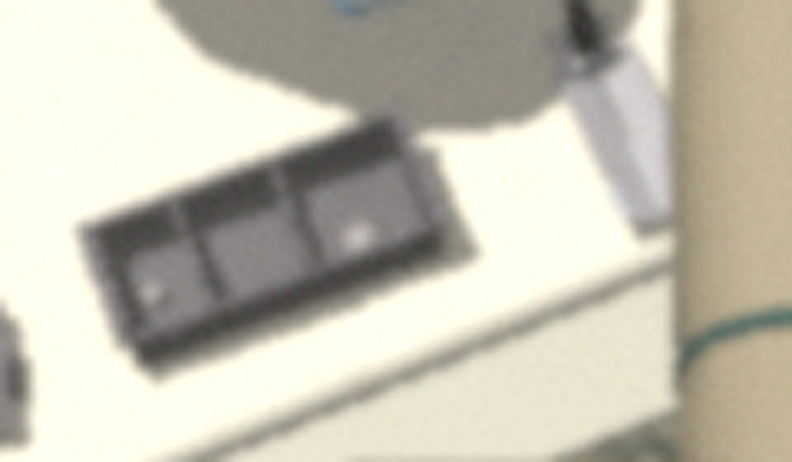

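The small ball is in the narrow cell at (150,292) and the large one is in the wide cell at (357,237). Setting scoop 2 down.

```bash
python3 -m crank '[[0.02,0,1,0,0,0,1],[0.02,0.03,2,0,0,0,1],[0.02,0.03,2.6,0,0,0,1],[0.02,0.03,2.8,0,0,0,1],[0.02,0.03,2.8,0,0,0,1]]'; python3 -m crank '[[0,0,0,0,0,0,0.8],[0,0,0,0,0,0,0.6],[0,0,-0.3,0,0,0,0.5],[0,0,-1,0,0,0,0.5],[0,0,-2,0,0,0,0.5]]'; python3 need.py 0.4565 -0.265 0.04 0 0
```

```text
time_s: 22.85
position: [0.4567, -0.1477, -0.0083]
eef_rot: [-0.001, 1.0, 0.0, -0.0]
ft_force: [0.4, 0.2, -1.7]
width: 0.0091
time_s: 23.35
position: [0.4556, -0.1477, 0.0513]
eef_rot: [-0.0, 1.0, 0.001, -0.001]
ft_force: [0.6, -0.2, -0.4]
width: 0.043
pos [ 0.4556 -0.1477  0.0513] t 23.35 w 0.043 F [ 0.6 -0.2 -0.4]
shift [-0.03 -3.91  0.37] turn [ 0.01 -0.02  0.  ]
```

```bash
python3 -m crank '[[0,-1.3,0,0,0,0,0.5],[0,-2.6,0,0,0,0,0.5],[0,-3.9,0,0,0,0,0.5],[0,-3.9,0.5,0,0,0,0.5],[0,-3.9,1,0,0,0,0.5]]'; python3 need.py 0.4565 -0.265 -0.0085 0 0; python3 - <<'E'
from h import *
s=snap('side');cv2.imwrite('pics/side15.png',s['frame'])
cv2.imwrite('pics/g15.png',cv2.resize(s['frame'][190:290,280:400],None,fx=5,fy=5,interpolation=cv2.INTER_CUBIC))
E
```

```text
time_s: 23.85
position: [0.4567, -0.2657, 0.0211]
eef_rot: [0.001, 1.0, -0.0, 0.0]
ft_force: [-0.5, 0.3, 0.2]
width: 0.0426
pos [ 0.4567 -0.2657  0.0211] t 23.85 w 0.0426 F [-0.5  0.3  0.2]
shift [0.01 0.02 0.99] turn [-0.    0.01 -0.01]
```

View pics/g15.png

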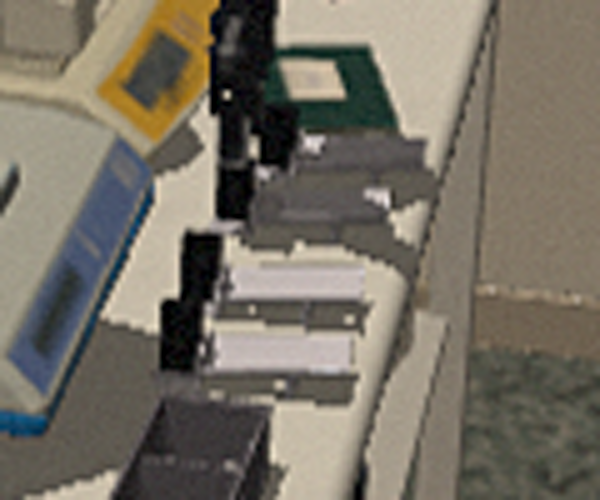

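Scoops 1 and 2 stand upright, and the fingers straddle fin 3 at (235,190). Grasping.

```bash
python3 -m crank '[[0,0,0.5,0,0,0,0.5],[0,0,0.97,0,0,0,0.5],[0,0,0.97,0,0,0,0.7],[0,0,0.97,0,0,0,0.9],[0,0,0.97,0,0,0,1]]' 60; python3 -m crank '[[0,0,0,0,0,0,1],[0,0,0,0,0,0,1],[0,0,0,0,0,0,1],[0,0,0,0,0,0,1]]';  python3 -m crank '[[0,0,-0.1,0,0,0,1],[0,0,-0.5,0,0.2,0,1],[0,0,-1.3,0,0.6,0,1],[0,0,-2.3,0,1,0,1],[0,0,-3.3,0,1.5,0,1]]'; python3 tipneed.py 0.430 0.152 0.105 0 -9; python3 - <<'E'
from h import *
s=snap('side');cv2.imwrite('pics/side16.png',s['frame'])
cv2.imwrite('pics/g16.png',cv2.resize(s['frame'][180:270,300:390],None,fx=6,fy=6,interpolation=cv2.INTER_CUBIC))
E
```

```text
time_s: 24.4
position: [0.457, -0.2651, -0.0074]
eef_rot: [-0.0, 1.0, -0.0, 0.0]
ft_force: [-0.3, 0.3, -1.1]
width: 0.0088
time_s: 24.8
position: [0.4566, -0.2652, -0.0077]
eef_rot: [-0.0, 1.0, -0.0, 0.0]
ft_force: [0.8, 0.0, -0.8]
width: 0.0088
time_s: 25.3
position: [0.4562, -0.2651, 0.0924]
eef_rot: [0.0, 0.997, 0.0, -0.079]
ft_force: [0.4, -0.7, -1.1]
width: 0.0087
pos [ 0.4562 -0.2651  0.0924] t 25.3 w 0.0087
-9 P [0.5324 0.152  0.0614] shift [-2.67 13.9   0.62] turn [ 0.   -0.02 -0.  ]
```

View pics/g16.png

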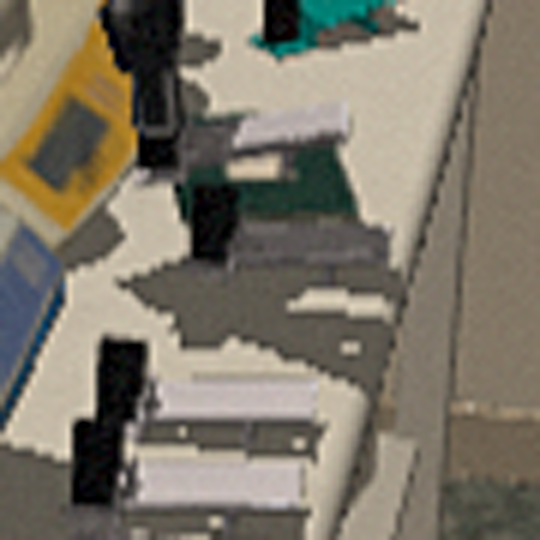

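```bash
python3 -m crank '[[0,0.3,0,0,0,0,1],[0,1,0,0,0,0,1],[0,2,0,0,0,0,1],[0,3.1,0,0,0,0,1],[0,4.3,0,0,0,0,1]]';python3 -m crank '[[0,1.2,0,0,0,0,1],[0,2.4,0,0,0,0,1],[0,3.6,0,0,0,0,1],[-0.1,4.7,0,0,0,0,1],[-0.3,5.8,0,0,0,0,1]]'; python3 -m crank '[[-0.3,0.9,0,0,0,0,1],[-0.6,1.7,0,0,0,0,1],[-1,2.4,0,0,0,0,1],[-1.4,2.9,0,0,0,0,1],[-1.8,3.3,0,0,0,0,1]]'; python3 tipneed.py 0.430 0.152 0.085 0 -9
```

```text
time_s: 25.85
position: [0.4553, -0.1344, 0.0895]
eef_rot: [0.0, 0.997, 0.001, -0.079]
ft_force: [-0.5, 0.3, -1.9]
width: 0.0086
time_s: 26.35
position: [0.4639, 0.0397, 0.0884]
eef_rot: [-0.0, 0.997, 0.0, -0.079]
ft_force: [0.8, -0.3, -1.1]
width: 0.0092
time_s: 26.85
position: [0.5176, 0.1382, 0.0795]
eef_rot: [-0.001, 0.997, 0.0, -0.08]
ft_force: [-0.4, -0.2, -1.7]
width: 0.0087
pos [0.5176 0.1382 0.0795] t 26.85 w 0.0087
-9 P [0.5324 0.152  0.0414] shift [-0.69  0.46  1.17] turn [ 0.   -0.02  0.01]
```

```bash
python3 -m crank '[[-0.3,0.3,0,0,0,0,1],[-0.5,0.46,0.2,0,0,0,1],[-0.6,0.46,0.5,0,0,0,1],[-0.62,0.46,0.8,0,0,0,1],[-0.62,0.46,0.8,0,0,0,1]]'; python3 tipneed.py 0.430 0.152 0.066 0 -9 -4 3 8 12 16 20; python3 - <<'E'
from h import *
for n in('top','side'):
    s=snap(n);cv2.imwrite(f'pics/{n}17.png',s['frame']);np.savez(f'{n}17.npz',**s)
a=cv2.imread('pics/side17.png')[230:320,255:345];b=cv2.imread('pics/top17.png')[240:330,210:300]
cv2.imwrite('pics/g17.png',cv2.resize(np.hstack([a,b]),(800,400),interpolation=cv2.INTER_CUBIC))
E
```

```text
time_s: 27.35
position: [0.5315, 0.15, 0.0522]
eef_rot: [0.0, 0.997, -0.0, -0.081]
ft_force: [-0.2, 0.9, -1.4]
width: 0.0086
pos [0.5315 0.15   0.0522] t 27.35 w 0.0086
-9 P [0.5324 0.152  0.0224] shift [-0.19  0.07  0.98] turn [-0.01 -0.04 -0.  ]
-4 P [0.5359 0.152  0.0315] shift [-0.25  0.07  0.66] turn [-0.01 -0.87 -0.  ]
3 P [0.5393 0.152  0.0447] shift [-0.3   0.07  0.21] turn [-0.01 -2.04 -0.  ]
8 P [0.5407 0.152  0.0543] shift [-0.29  0.07 -0.12] turn [-0.01 -2.87 -0.  ]
12 P [0.5413 0.152  0.062 ] shift [-0.27  0.07 -0.38] turn [-0.01 -3.54 -0.  ]
16 P [0.5413 0.152  0.0698] shift [-0.23  0.07 -0.63] turn [-0.01 -4.21 -0.  ]
20 P [0.5407 0.152  0.0776] shift [-0.17  0.07 -0.88] turn [-0.01 -4.87 -0.  ]
```

View pics/g17.png

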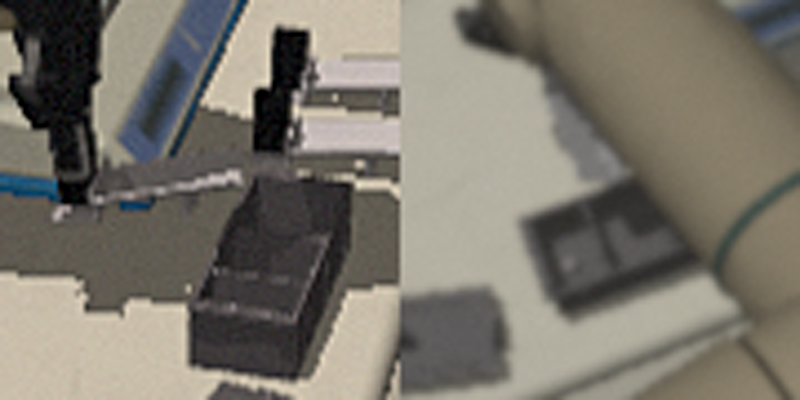

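The case has not moved: its far-left corner is at (238,288) against (237,289) before. The tip lies over the middle cell. Pouring.

```bash
python3 -m crank '[[-0.2,0.05,0.35,0,-0.8,0,1],[-0.28,0.07,0.22,0,-1.9,0,1],[-0.29,0.07,-0.1,0,-2.8,0,1],[-0.27,0.07,-0.38,0,-3.5,0,1],[-0.23,0.07,-0.6,0,-4.1,0,1]]'; python3 -m crank '[[0,0,0,0,0,0,1],[0,0,0,0,0,0,1],[0,0,0,0,0,0,1],[0,0,0,0,0,0,1],[0,0,0,0,0,0,1]]';  python3 -m crank '[[0,0,0,0,0,0,1],[0,0,0,0,0,0,1],[0,0,0,0,0,0,1],[0,0,-0.12,0,-0.35,0,1],[0,0,-0.24,0,-0.7,0,1]]'; python3 -m crank '[[0,0,0,0,0,0,1],[0,0,0,0,0,0,1]]';python3 - <<'E'
from h import *
s=snap('side');cv2.imwrite('pics/side18.png',s['frame']);np.savez('side18.npz',**s)
cv2.imwrite('pics/g18.png',cv2.convertScaleAbs(cv2.resize(s['frame'][245:315,258:342],None,fx=9,fy=8.5,interpolation=cv2.INTER_CUBIC),alpha=1.8))
E
```

```text
time_s: 27.95
position: [0.543, 0.1527, 0.0729]
eef_rot: [-0.0, 0.99, 0.0, 0.138]
ft_force: [-0.6, -0.1, -0.9]
width: 0.0086
time_s: 28.45
position: [0.543, 0.1527, 0.071]
eef_rot: [-0.0, 0.991, -0.0, 0.135]
ft_force: [0.6, -0.4, -1.7]
width: 0.0087
time_s: 28.95
position: [0.5411, 0.1528, 0.0784]
eef_rot: [-0.0, 0.985, 0.0, 0.173]
ft_force: [-0.7, -0.4, -0.5]
width: 0.0087
time_s: 29.15
position: [0.5409, 0.1529, 0.0785]
eef_rot: [-0.0, 0.985, 0.0, 0.172]
ft_force: [0.5, -0.4, -2.2]
width: 0.0091
```

View pics/g18.png

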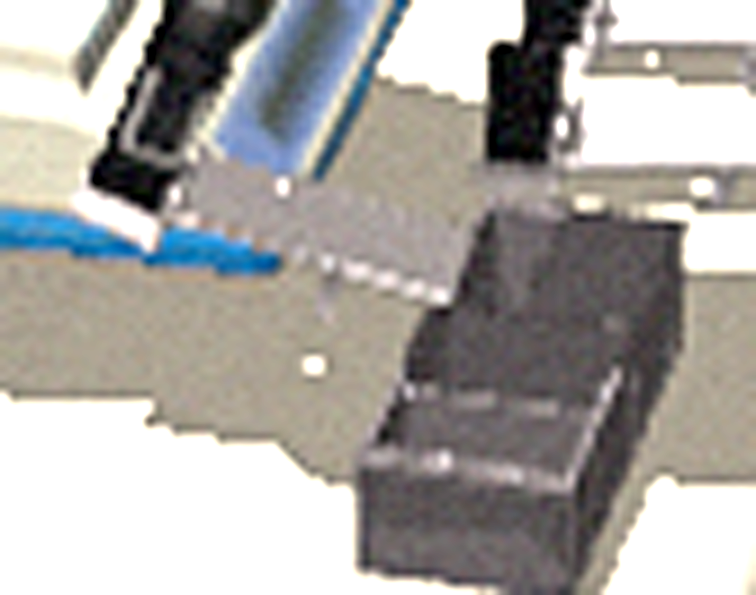

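The trough is empty. Returning scoop 3.

```bash
python3 -m crank '[[0,-0.3,-1,0,1,0,1],[0.6,-1.6,-1.8,0,2.2,0,1],[1.4,-2.9,-1.7,0,3.3,0,1],[2.1,-4.3,-1.5,0,3.3,0,1],[2.45,-5.8,-1.4,0,3.3,0,1]]'; python3 -m crank '[[0,-1.6,0,0,0,0,1],[0,-3.2,0,0,0,0,1],[0,-4.8,0,0,0,0,1],[0,-6.4,0,0,0,0,1],[0,-7.9,0,0,0,0,1]]'; python3 need.py 0.4566 -0.2652 0.08 0 0; python3 - <<'E'
from h import *
s=snap('top');cv2.imwrite('pics/top19.png',s['frame']);np.savez('top19.npz',**s)
cv2.imwrite('pics/g19.png',cv2.convertScaleAbs(cv2.resize(s['frame'][235:325,155:345],None,fx=4.2,fy=4.2,interpolation=cv2.INTER_CUBIC),alpha=1.5))
E
```

```text
time_s: 29.7
position: [0.4567, -0.0226, 0.0918]
eef_rot: [-0.001, 1.0, 0.0, -0.001]
ft_force: [1.6, -0.2, -1.3]
width: 0.0088
time_s: 30.2
position: [0.4576, -0.2607, 0.093]
eef_rot: [0.0, 1.0, 0.0, 0.0]
ft_force: [1.3, -0.7, -0.4]
width: 0.0088
pos [ 0.4576 -0.2607  0.093 ] t 30.2 w 0.0088 F [ 1.3 -0.7 -0.4]
shift [ 0.03 -0.15  0.43] turn [ 0.  0. -0.]
```

View pics/g19.png

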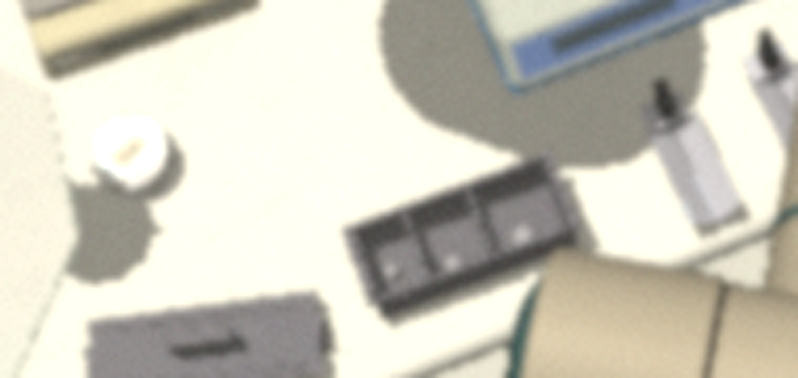

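Three balls are in their cells: (392,268) small, (453,262) medium and (522,234) large. Setting scoop 3 down and going on to scoop 4.

```bash
python3 -m crank '[[0.03,-0.15,1.2,0,0,0,1],[0.03,-0.15,2.3,0,0,0,1],[0.03,-0.15,3.1,0,0,0,1],[0.03,-0.15,3.32,0,0,0,1],[0.03,-0.15,3.32,0,0,0,1]]'; python3 -m crank '[[0,0,0,0,0,0,0.8],[0,0,0,0,0,0,0.6],[0,0,-0.3,0,0,0,0.5],[0,0,-1,0,0,0,0.5],[0,0,-2,0,0,0,0.5]]'; python3 need.py 0.4432 -0.357 0.025 0 0
```

```text
time_s: 30.75
position: [0.4569, -0.2629, -0.0067]
eef_rot: [-0.0, 1.0, 0.0, -0.0]
ft_force: [0.7, 0.1, -0.8]
width: 0.0085
time_s: 31.25
position: [0.4561, -0.2622, 0.0534]
eef_rot: [-0.0, 1.0, 0.001, -0.001]
ft_force: [1.2, 0.3, 0.1]
width: 0.0429
pos [ 0.4561 -0.2622  0.0534] t 31.25 w 0.0429 F [1.2 0.3 0.1]
shift [ 0.43 -3.16  0.94] turn [ 0.01 -0.02  0.  ]
```

```bash
python3 -m crank '[[0.2,-1.3,0,0,0,0,0.5],[0.43,-2.6,0,0,0,0,0.5],[0.43,-3.16,0.2,0,0,0,0.5],[0.43,-3.16,0.6,0,0,0,0.5],[0.43,-3.16,0.9,0,0,0,0.5]]'; python3 need.py 0.4432 -0.357 -0.008 0 0; python3 - <<'E'
from h import *
s=snap('side');cv2.imwrite('pics/side20.png',s['frame'])
cv2.imwrite('pics/g20.png',cv2.resize(s['frame'][180:280,290:400],None,fx=5.4,fy=5.4,interpolation=cv2.INTER_CUBIC))
E
```

```text
time_s: 31.75
position: [0.4438, -0.3571, 0.0256]
eef_rot: [0.0, 1.0, 0.0, -0.0]
ft_force: [-0.3, 0.1, -0.9]
width: 0.0427
pos [ 0.4438 -0.3571  0.0256] t 31.75 w 0.0427 F [-0.3  0.1 -0.9]
shift [0.02 0.   1.12] turn [ 0.01 -0.   -0.  ]
```

View pics/g20.png

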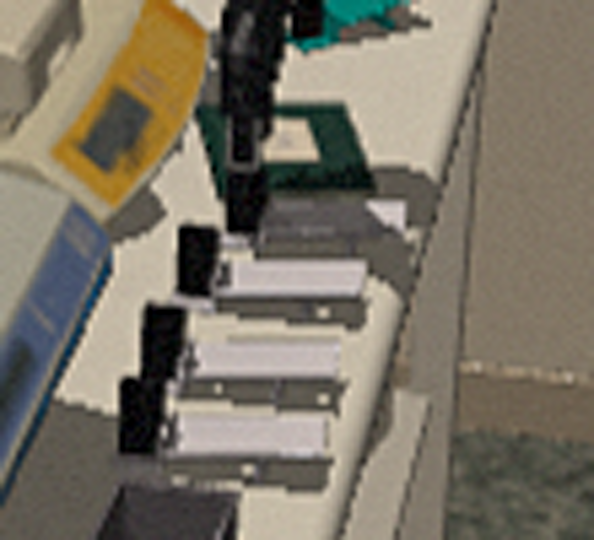

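Three scoops stand upright and empty, and the fingers are over fin 4 at (245,200). Grasp and lift.

```bash
python3 -m crank '[[0.02,0,0.5,0,0,0,0.5],[0.02,0,1.1,0,0,0,0.5],[0.02,0,1.1,0,0,0,0.7],[0.02,0,1.1,0,0,0,0.9],[0.02,0,1.1,0,0,0,1]]' 60; python3 -m crank '[[0,0,0,0,0,0,1],[0,0,0,0,0,0,1],[0,0,0,0,0,0,1],[0,0,0,0,0,0,1]]';  python3 -m crank '[[0,0,-0.1,0,0,0,1],[0,0,-0.5,0,0.2,0,1],[0,0,-1.3,0,0.6,0,1],[0,0,-2.3,0,1,0,1],[0,0,-3.3,0,1.5,0,1]]';python3 - <<'E'
from h import *
s=snap('side');cv2.imwrite('pics/side21.png',s['frame'])
cv2.imwrite('pics/g21.png',cv2.resize(s['frame'][180:260,300:390],None,fx=6,fy=6,interpolation=cv2.INTER_CUBIC))
E
```

```text
time_s: 32.3
position: [0.4439, -0.3576, -0.0059]
eef_rot: [-0.0, 1.0, -0.0, 0.001]
ft_force: [0.3, -1.0, -1.0]
width: 0.0086
time_s: 32.7
position: [0.4435, -0.3577, -0.0064]
eef_rot: [-0.0, 1.0, -0.0, 0.0]
ft_force: [-1.1, -0.5, 0.8]
width: 0.009
time_s: 33.2
position: [0.443, -0.3575, 0.0935]
eef_rot: [0.0, 0.997, 0.0, -0.079]
ft_force: [0.2, -0.4, -1.4]
width: 0.0086
```

View pics/g21.png

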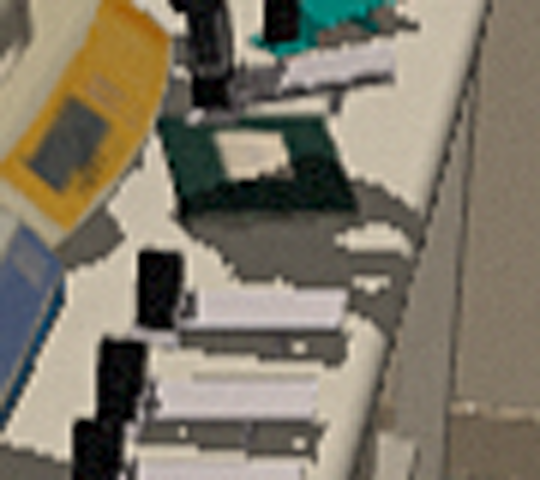

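```bash
python3 -m crank '[[0,0.3,0,0,0,0,1],[0,1,0,0,0,0,1],[-0.1,2,0,0,0,0,1],[-0.2,3.1,0,0,0,0,1],[-0.3,4.3,0,0,0,0,1]]';python3 -m crank '[[0,1.2,0,0,0,0,1],[0,2.4,0,0,0,0,1],[0,3.6,0,0,0,0,1],[0,4.8,0,0,0,0,1],[-0.1,6,0,0,0,0,1]]'; python3 -m crank '[[-0.2,1.2,0,0,0,0,1],[-0.4,2.4,0,0,0,0,1],[-0.7,3.5,0,0,0,0,1],[-1,4.5,0,0,0,0,1],[-1.3,5.5,0,0,0,0,1]]'; python3 tipneed.py 0.432 0.199 0.085 0 -9
```

```text
time_s: 33.75
position: [0.4511, -0.2267, 0.0892]
eef_rot: [0.0, 0.997, 0.001, -0.079]
ft_force: [0.9, -0.3, -1.2]
width: 0.0088
time_s: 34.25
position: [0.4536, -0.0467, 0.089]
eef_rot: [-0.0, 0.997, 0.0, -0.079]
ft_force: [0.5, 0.4, -1.2]
width: 0.0088
time_s: 34.75
position: [0.4924, 0.118, 0.0828]
eef_rot: [-0.0, 0.997, 0.0, -0.079]
ft_force: [0.3, -0.7, -0.5]
width: 0.0089
pos [0.4924 0.118  0.0828] t 34.75 w 0.0089
-9 P [0.5344 0.199  0.0414] shift [-1.6   2.7   1.14] turn [ 0.   -0.02  0.  ]
```

```bash
python3 -m crank '[[-0.3,0.9,0,0,0,0,1],[-0.6,1.7,0,0,0,0,1],[-1,2.3,0,0,0,0,1],[-1.3,2.6,0.2,0,0,0,1],[-1.5,2.7,0.5,0,0,0,1]]'; python3 -m crank '[[0,0,0.2,0,0,0,1],[0,0,0.4,0,0,0,1],[0,0,0.4,0,0,0,1]]'; python3 tipneed.py 0.432 0.200 0.067 0 -9 -4 3 8 12 16 20; python3 - <<'E'
from h import *
for n in('top','side'):
    s=snap(n);cv2.imwrite(f'pics/{n}22.png',s['frame']);np.savez(f'{n}22.npz',**s)
a=cv2.imread('pics/side22.png')[230:320,255:345];b=cv2.imread('pics/top22.png')[240:330,210:300]
cv2.imwrite('pics/g22.png',cv2.resize(np.hstack([a,b]),(800,400),interpolation=cv2.INTER_CUBIC))
E
```

```text
time_s: 35.25
position: [0.535, 0.1984, 0.0609]
eef_rot: [-0.001, 0.997, 0.0, -0.079]
ft_force: [0.1, -0.6, -0.9]
width: 0.0087
time_s: 35.55
position: [0.5326, 0.1967, 0.0493]
eef_rot: [0.0, 0.997, -0.0, -0.08]
ft_force: [0.4, 0.0, -1.9]
width: 0.0089
pos [0.5326 0.1967 0.0493] t 35.55 w 0.0089
-9 P [0.5344 0.2    0.0234] shift [-0.2   0.11  0.84] turn [-0.   -0.02 -0.  ]
-4 P [0.5379 0.2    0.0325] shift [-0.26  0.11  0.53] turn [-0.   -0.85 -0.  ]
3 P [0.5413 0.2    0.0457] shift [-0.3   0.11  0.07] turn [-0.01 -2.02 -0.  ]
8 P [0.5427 0.2    0.0553] shift [-0.3   0.11 -0.25] turn [-0.01 -2.85 -0.  ]
12 P [0.5433 0.2    0.063 ] shift [-0.28  0.11 -0.51] turn [-0.01 -3.52 -0.  ]
16 P [0.5433 0.2    0.0708] shift [-0.24  0.11 -0.76] turn [-0.01 -4.19 -0.  ]
20 P [0.5427 0.2    0.0786] shift [-0.18  0.11 -1.02] turn [-0.01 -4.85 -0.  ]
```

View pics/g22.png

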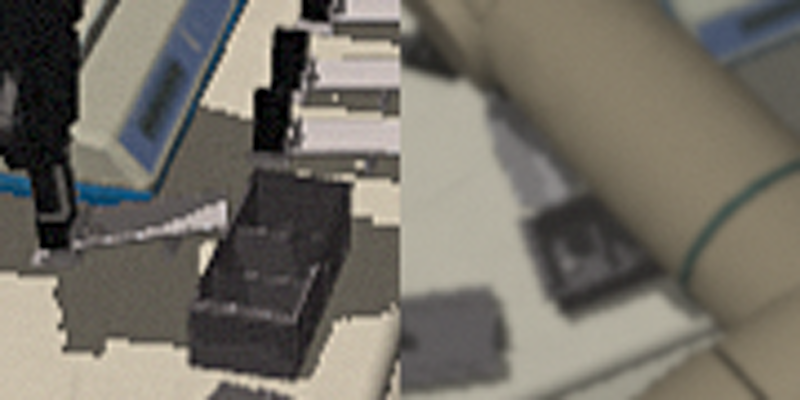

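The case is unmoved, with its corner at (525,215) as before, and the tip is over the narrow cell. Pouring.

```bash
python3 -m crank '[[-0.2,0.07,0.25,0,-0.8,0,1],[-0.28,0.11,0.08,0,-1.9,0,1],[-0.3,0.11,-0.2,0,-2.8,0,1],[-0.28,0.11,-0.5,0,-3.5,0,1],[-0.24,0.11,-0.74,0,-4.1,0,1]]'; python3 -m crank '[[0,0,0,0,0,0,1],[0,0,0,0,0,0,1],[0,0,0,0,0,0,1],[0,0,0,0,0,0,1],[0,0,0,0,0,0,1]]';  python3 -m crank '[[0,0,0,0,0,0,1],[0,0,0,0,0,0,1],[0,0,0,0,0,0,1],[0,0,-0.12,0,-0.35,0,1],[0,0,-0.24,0,-0.7,0,1]]'; python3 -m crank '[[0,0,0,0,0,0,1],[0,0,0,0,0,0,1],[0,0,0,0,0,0,1],[0,0,0,0,0,0,1]]';python3 - <<'E'
from h import *
s=snap('side');cv2.imwrite('pics/side23.png',s['frame']);np.savez('side23.npz',**s)
cv2.imwrite('pics/g23.png',cv2.convertScaleAbs(cv2.resize(s['frame'][250:320,250:334],None,fx=9,fy=8.5,interpolation=cv2.INTER_CUBIC),alpha=1.8))
E
```

```text
time_s: 36.15
position: [0.5445, 0.2008, 0.073]
eef_rot: [-0.0, 0.99, 0.0, 0.138]
ft_force: [0.1, -0.0, -1.4]
width: 0.0091
time_s: 36.65
position: [0.5445, 0.2006, 0.071]
eef_rot: [-0.0, 0.991, -0.0, 0.135]
ft_force: [0.3, -0.2, -0.6]
width: 0.0083
time_s: 37.15
position: [0.5426, 0.2007, 0.0784]
eef_rot: [-0.0, 0.985, 0.0, 0.173]
ft_force: [-0.1, -1.6, -1.0]
width: 0.0088
time_s: 37.55
position: [0.5426, 0.2007, 0.0783]
eef_rot: [-0.0, 0.985, 0.0, 0.172]
ft_force: [-0.3, -0.3, -0.7]
width: 0.0085
```

View pics/g23.png

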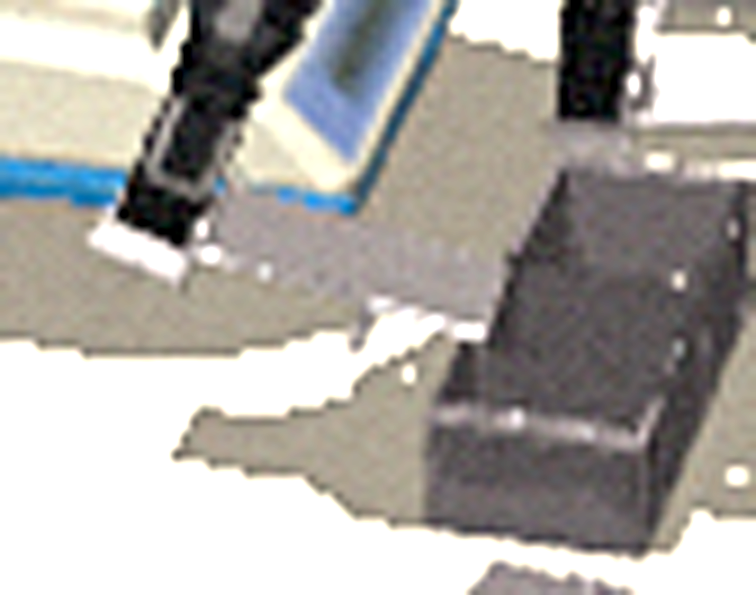

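Empty. Carrying scoop 4 back and checking the cells from above.

```bash
python3 -m crank '[[0,-0.3,-1,0,1,0,1],[0.6,-1.6,-1.8,0,2.2,0,1],[1.4,-2.9,-1.7,0,3.3,0,1],[2.1,-4.3,-1.5,0,3.3,0,1],[2.45,-5.8,-1.4,0,3.3,0,1]]'; python3 -m crank '[[0,-1.6,0,0,0,0,1],[0,-3.2,0,0,0,0,1],[0,-4.8,0,0,0,0,1],[0,-6.4,0,0,0,0,1],[0,-7.9,0,0,0,0,1]]'; python3 need.py 0.4437 -0.3576 0.08 0 0; python3 - <<'E'
from h import *
s=snap('top');cv2.imwrite('pics/top24.png',s['frame']);np.savez('top24.npz',**s)
cv2.imwrite('pics/g24.png',cv2.convertScaleAbs(cv2.resize(s['frame'][260:350,155:345],None,fx=4.2,fy=4.2,interpolation=cv2.INTER_CUBIC),alpha=1.5))
E
```

```text
time_s: 38.1
position: [0.458, 0.0254, 0.0918]
eef_rot: [-0.001, 1.0, 0.0, -0.001]
ft_force: [1.0, -0.0, -1.1]
width: 0.0088
time_s: 38.6
position: [0.4589, -0.2126, 0.0931]
eef_rot: [0.0, 1.0, -0.0, 0.0]
ft_force: [0.5, -0.1, -0.6]
width: 0.0087
pos [ 0.4589 -0.2126  0.0931] t 38.6 w 0.0087 F [ 0.5 -0.1 -0.6]
shift [ 0.51 -4.83  0.44] turn [-0.    0.01 -0.  ]
```

View pics/g24.png

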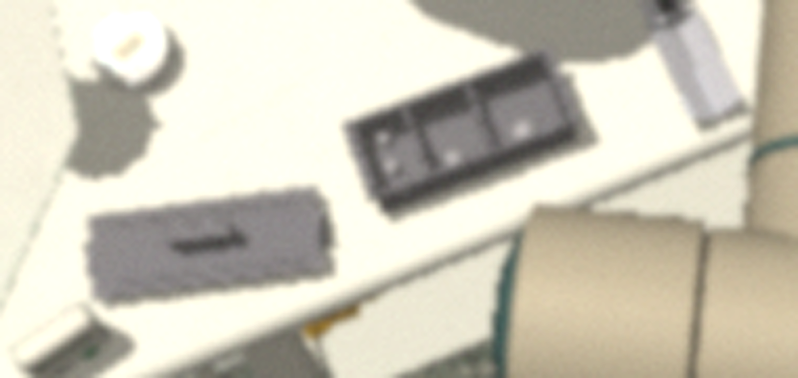

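All four balls are in: two small at (385,137) and (392,163), medium at (453,156), large at (522,128). Setting scoop 4 down at its old place.

```bash
python3 -m crank '[[0.2,-1.6,0,0,0,0,1],[0.4,-3.2,0,0,0,0,1],[0.5,-4.83,0,0,0,0,1],[0.5,-4.83,1,0,0,0,1],[0.5,-4.83,2,0,0,0,1]]'; python3 -m crank '[[0,0,0.7,0,0,0,1],[0,0,1.1,0,0,0,1],[0,0,1.3,0,0,0,1],[0,0,1.3,0,0,0,1]]'; python3 need.py 0.4437 -0.3576 -0.0055 0 0
```

```text
time_s: 39.15
position: [0.4443, -0.3572, 0.0327]
eef_rot: [0.001, 1.0, -0.001, 0.001]
ft_force: [-0.6, -0.4, -1.9]
width: 0.0087
time_s: 39.55
position: [0.4447, -0.3555, -0.0053]
eef_rot: [-0.0, 1.0, -0.0, 0.0]
ft_force: [0.6, 1.1, -1.2]
width: 0.0089
pos [ 0.4447 -0.3555 -0.0053] t 39.55 w 0.0089 F [ 0.6  1.1 -1.2]
shift [ 0.03 -0.07  0.01] turn [-0.01  0.01  0.  ]
```

```bash
python3 -m crank '[[0,0,0,0,0,0,0.8],[0,0,0,0,0,0,0.6],[0,0,-0.3,0,0,0,0.5],[0,0,-1,0,0,0,0.5],[0,0,-2.5,0,0,0,0.5]]'; python3 - <<'E'
from case import *
t=dict(np.load('top24.npz'))
c,b,p=blobs(t,(160,290,240,335));cv2.imwrite('pics/b25.png',p)
print(b.round(1).tolist())
P=[onz(t,*q,.023)[:2] for q in b];print(np.round(P,4).tolist(),np.mean(P,0))
x0,y0=150,285
f=cv2.convertScaleAbs(cv2.resize(t['frame'][285:340,165:237],None,fx=11,fy=10.9,interpolation=cv2.INTER_CUBIC),alpha=1.7)
cv2.imwrite('pics/lid_t.png',f)
s=snap('side');np.savez('side25.npz',**s);cv2.imwrite('pics/lid_s.png',cv2.convertScaleAbs(cv2.resize(s['frame'][312:372,258:328],None,fx=11,fy=9.9,interpolation=cv2.INTER_CUBIC),alpha=1.7))
E
```

```text
time_s: 40.05
position: [0.4425, -0.3536, 0.067]
eef_rot: [-0.0, 1.0, 0.002, -0.002]
ft_force: [0.6, -0.4, -0.1]
width: 0.043
[[174.0, 311.5], [231.0, 303.9], [233.7, 324.1], [176.7, 331.6]]
[[0.4656, 0.4387], [0.4156, 0.2583], [0.3478, 0.2737], [0.3974, 0.4516]] [0.40657759 0.35555449]
```

View pics/lid_t.png

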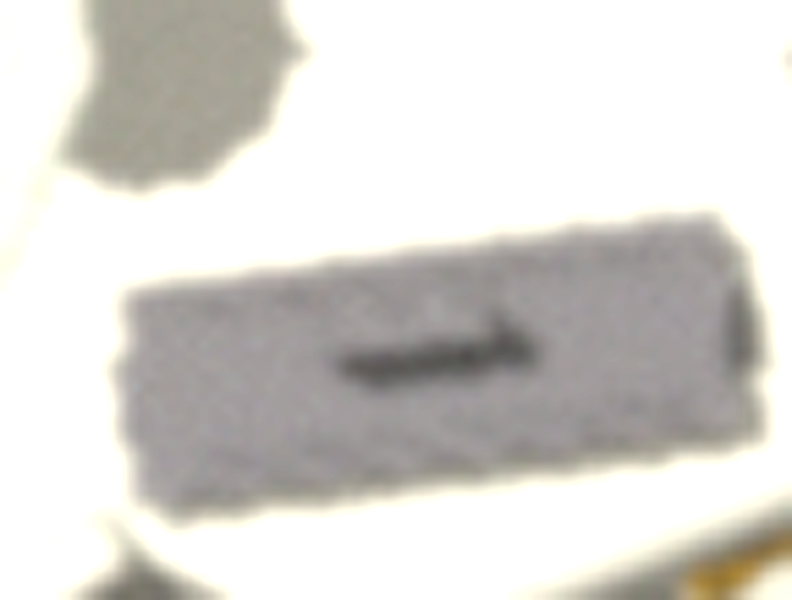

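View pics/lid_s.png

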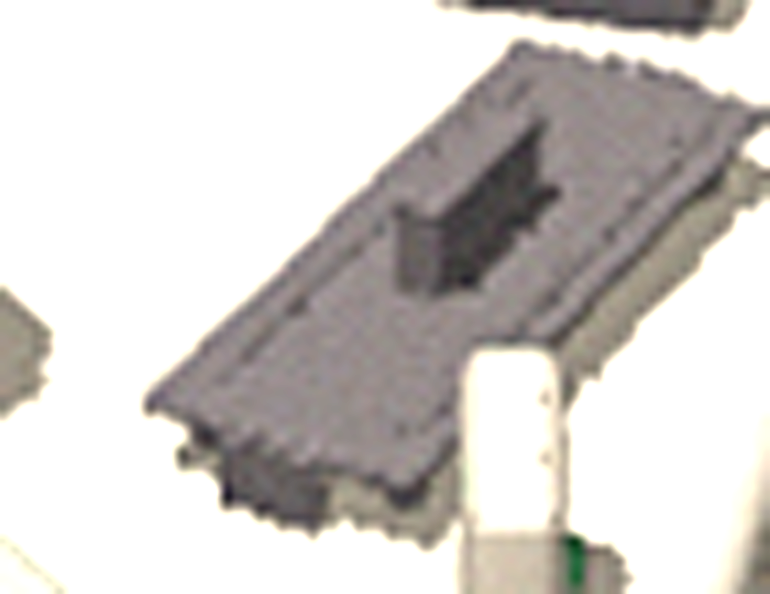

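```bash
python3 - <<'E'
from h import *
t=dict(np.load('top24.npz'));s=dict(np.load('side25.npz'))
T={'+y+x':(125,292),'-y+x':(715,215),'+y-x':(160,508),'-y-x':(762,432)}
S={'+y+x':(150,400),'+y-x':(405,487),'-y+x':(523,42),'-y-x':(758,112)}
def ptT(u,v): return (u+.5)/11-.5+165,(v+.5)/10.9-.5+285
def ptS(u,v): return (u+.5)/11-.5+258,(v+.5)/9.9-.5+312
for n,d,im,f in(('top',T,t,ptT),('side',S,s,ptS)):
    P={k:onz(im,*f(*q),.023)[:2] for k,q in d.items()}
    print(n,{k:v.round(4).tolist() for k,v in P.items()},'c',np.mean(list(P.values()),0).round(4))
    for a,b in(('+y+x','-y+x'),('+y-x','-y-x')):
        e=P[a]-P[b];print(' long',np.linalg.norm(e).round(4),'yaw',np.degrees(np.arctan2(-e[0],e[1])).round(2))
    for a,b in(('+y+x','+y-x'),('-y+x','-y-x')):
        e=P[a]-P[b];print(' short',np.linalg.norm(e).round(4),'yaw',np.degrees(np.arctan2(e[1],e[0])).round(2))
for q in((398,206),(440,222),(545,122)): print('fin top side',onz(s,*ptS(*q),.051).round(4))
print('fin top T',[onz(t,*ptT(*q),.051).round(4) for q in((345,360),(530,345))])
print('timer',onz(s,*ptS(515,345),.068).round(3),onz(s,*ptS(480,365),.068).round(3))
E
```

```text
top {'+y+x': [0.4636, 0.4329], '-y+x': [0.4162, 0.263], '+y-x': [0.3959, 0.444], '-y-x': [0.3472, 0.2734]} c [0.4057 0.3533]
 long 0.1764 yaw -15.58
 long 0.1775 yaw -15.93
 short 0.0686 yaw -9.33
 short 0.0698 yaw -8.54
side {'+y+x': [0.4653, 0.4341], '+y-x': [0.4033, 0.4534], '-y+x': [0.4188, 0.2652], '-y-x': [0.3579, 0.2833]} c [0.4113 0.359 ]
 long 0.1752 yaw -15.38
 long 0.176 yaw -14.96
 short 0.0649 yaw -17.27
 short 0.0636 yaw -16.61
fin top side [0.4222 0.3817 0.051 ]
fin top side [0.4116 0.386  0.051 ]
fin top side [0.398  0.3389 0.051 ]
fin top T [array([0.4075, 0.3769, 0.051 ]), array([0.3903, 0.3257, 0.051 ])]
timer [0.38  0.452 0.068] [0.386 0.461 0.068]
```

The lid was knocked: its far-left corner moved from (169,308) to (174,311.5) and its yaw is now about −15.5°. Both views put its centre near (0.4085, 0.3585). Going there while turning the tool.

```bash
python3 need.py 0.43 -0.12 0.10 -40 0; python3 -m crank '[[0,0.5,-1,0,0,-0.5,0.5],[0,1.9,-1.1,0,0,1,0.5],[0.1,3.4,-1.1,0,0,2.4,0.5],[0.2,4.9,-1.1,0,0,3.8,0.5],[0.3,6.4,-1.1,0,0,5.2,0.5]]'; python3 need.py 0.4085 0.3585 0.06 -105.5 0
```

```text
pos [ 0.4466 -0.3572  0.0784] t 40.1 w 0.0425 F [ 1.6 -1.2  7.9]
shift [ 0.54  7.9  -0.77] turn [-0.04  0.09  6.67]
time_s: 40.6
position: [0.4354, -0.1641, 0.1032]
eef_rot: [0.268, 0.963, -0.0, 0.001]
ft_force: [0.1, 0.3, 0.5]
width: 0.0427
pos [ 0.4354 -0.1641  0.1032] t 40.6 w 0.0427 F [0.1 0.3 0.5]
shift [ 9.77 14.45  1.42] turn [2.00e-02 1.00e-02 1.24e+01]
```

```bash
python3 -m crank '[[0.9,1.3,0,0,0,1.3,0.5],[1.7,2.6,0,0,0,2.6,0.5],[2.6,3.9,0,0,0,3.9,0.5],[3.5,5.2,0,0,0,5.2,0.5],[4.4,6.5,0,0,0,6.4,0.5]]'; python3 need.py 0.4085 0.3585 0.06 -105.5 0;python3 - <<'E'
from h import *
for n in('top','side'):
    s=snap(n);cv2.imwrite(f'pics/{n}26.png',s['frame']);np.savez(f'{n}26.npz',**s)
a=cv2.imread('pics/side26.png')[190:290,290:400];b=cv2.imread('pics/top26.png')[210:310,300:410]
cv2.imwrite('pics/g26.png',cv2.resize(np.hstack([a,b]),(800,364),interpolation=cv2.INTER_CUBIC))
E
```

```text
time_s: 41.1
position: [0.4238, 0.0491, 0.1033]
eef_rot: [0.554, 0.833, 0.001, 0.001]
ft_force: [-0.8, -0.0, 0.8]
width: 0.043
pos [0.4238 0.0491 0.1033] t 41.1 w 0.043 F [-0.8 -0.   0.8]
shift [9.71 3.52 1.44] turn [ 0.03 -0.    6.38]
```

View pics/g26.png

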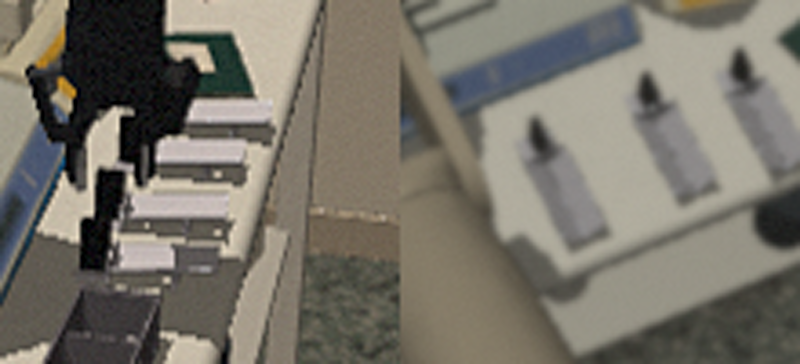

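All scoops are upright. Continuing to the lid.

```bash
python3 -m crank '[[1.5,0.6,0,0,0,1.3,0.4],[3.1,1.2,0,0,0,2.6,0.4],[4.6,1.8,0,0,0,3.9,0.4],[6.2,2.3,0,0,0,5.2,0.4],[7.7,2.8,0,0,0,6.3,0.4]]'; python3 need.py 0.4085 0.3585 0.06 -105.5 0
```

```text
time_s: 41.7
position: [0.414, 0.2627, 0.1032]
eef_rot: [0.786, 0.618, 0.001, 0.0]
ft_force: [0.4, -0.3, 0.3]
width: 0.0511
pos [0.414  0.2627 0.1032] t 41.7 w 0.0511 F [ 0.4 -0.3  0.3]
shift [ 3.06 -0.93  1.44] turn [ 0.02 -0.01  0.31]
```

```bash
python3 -m crank '[[1,-0.3,0,0,0,0.3,0.4],[2,-0.6,0,0,0,0.3,0.4],[3.06,-0.93,0.3,0,0,0.3,0.4],[3.06,-0.93,0.9,0,0,0.3,0.4],[3.06,-0.93,1.44,0,0,0.3,0.4]]'; python3 need.py 0.4085 0.3585 -0.006 -105.5 0;python3 - <<'E'
from h import *
s=snap('side');np.savez('side27.npz',**s);P=r.sense()['position']
print(proj(s,[.4085,.3585,.051]),proj(s,P+[0,0,.035]))
cv2.imwrite('pics/g27.png',cv2.resize(s['frame'][285:375,250:340],None,fx=6,fy=6,interpolation=cv2.INTER_CUBIC))
E
```

```text
time_s: 42.2
position: [0.4082, 0.3578, 0.0591]
eef_rot: [0.794, 0.608, 0.001, 0.0]
ft_force: [-1.0, 0.2, -0.7]
width: 0.0511
pos [0.4082 0.3578 0.0591] t 42.2 w 0.0511 F [-1.   0.2 -0.7]
shift [0.02 0.   2.17] turn [ 0.01 -0.01  0.08]
[301.27381561 327.7424986 ] [302.39176036 313.92847636]
```

View pics/g27.png

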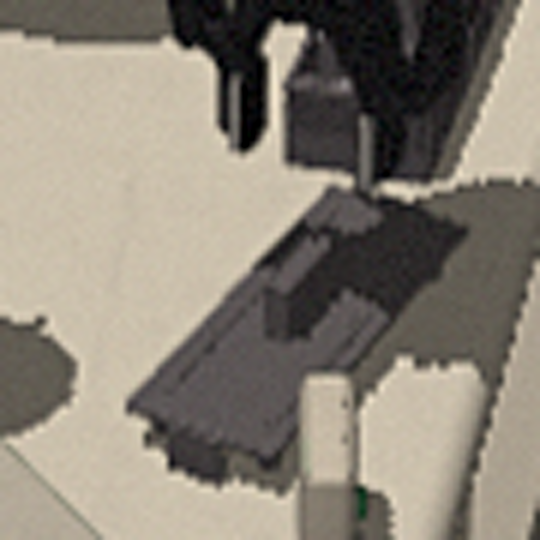

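The fingers, mid at (310,165), straddle the fin at (300,265) squarely. Lowering and gripping.

```bash
python3 -m crank '[[0.02,0,0.7,0,0,0.08,0.4],[0.02,0,1.4,0,0,0.08,0.4],[0.02,0,2.0,0,0,0.08,0.4],[0.02,0,2.17,0,0,0.08,0.5],[0.02,0,2.17,0,0,0.08,0.7]]' 60; python3 -m crank '[[0,0,0,0,0,0,0.85],[0,0,0,0,0,0,1],[0,0,0,0,0,0,1],[0,0,0,0,0,0,1],[0,0,0,0,0,0,1]]'; python3 need.py 0.4085 0.3585 -0.006 -105.5 0
```

```text
time_s: 42.75
position: [0.4081, 0.3573, -0.0059]
eef_rot: [0.797, 0.604, -0.0, 0.0]
ft_force: [-0.5, 0.3, 0.1]
width: 0.0294
time_s: 43.25
position: [0.4088, 0.3583, -0.0046]
eef_rot: [0.797, 0.604, 0.001, 0.0]
ft_force: [0.6, -0.6, 6.3]
width: 0.0105
pos [ 0.4088  0.3583 -0.0046] t 43.25 w 0.0105 F [ 0.6 -0.6  6.3]
shift [ 0.   -0.01  0.05] turn [ 0.02 -0.02 -0.03]
```

```bash
python3 -m crank '[[0,0,-0.3,0,0,0,1],[0,0,-0.8,0,0,0,1],[0,0,-1.6,0,0,0,1],[0,0,-2.4,0,0,0,1],[0,0,-3,0,0,0,1]]' 90; python3 need.py 0.412 0.141 0.085 -92 0; python3 - <<'E'
from h import *
for n in('top','side'):
    s=snap(n);np.savez(f'{n}28.npz',**s);cv2.imwrite(f'pics/{n}28.png',s['frame'])
s=dict(np.load('side28.npz'))
t=dict(np.load('top28.npz'))
cv2.imwrite('pics/g28.png',cv2.resize(s['frame'][260:370,250:350],None,fx=5.4,fy=5.4,interpolation=cv2.INTER_CUBIC))
cv2.imwrite('pics/g28t.png',cv2.resize(t['frame'][250:350,160:320],None,fx=5,fy=5,interpolation=cv2.INTER_CUBIC))
E
```

```text
time_s: 43.75
position: [0.408, 0.3581, 0.0865]
eef_rot: [0.797, 0.604, 0.001, -0.0]
ft_force: [-0.1, -0.0, -1.1]
width: 0.0101
pos [0.408  0.3581 0.0865] t 43.75 w 0.0101 F [-0.1 -0.  -1.1]
shift [-6.93  2.08  0.04] turn [ 0.01 -0.02 -2.28]
```

View pics/g28.png

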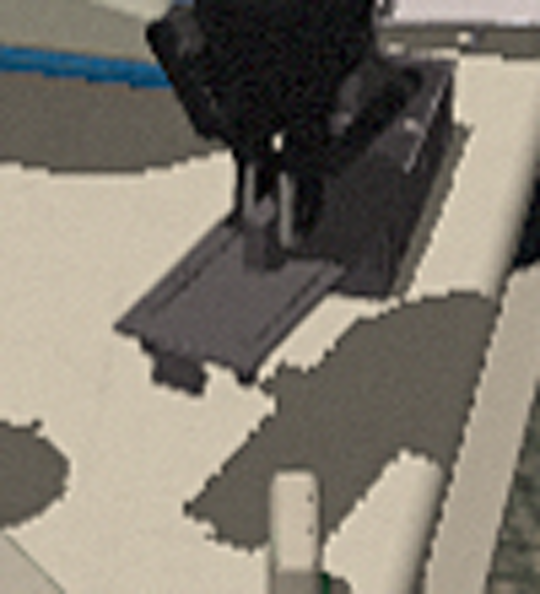

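View pics/g28t.png

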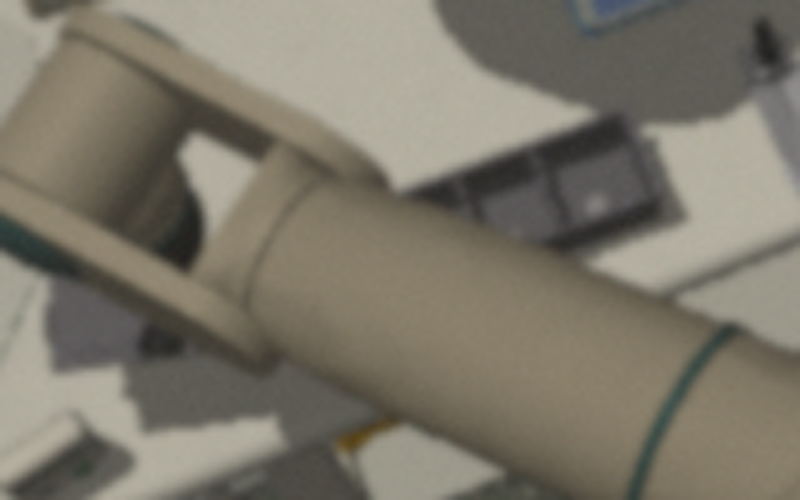

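```bash
python3 - <<'E'
from h import *
t=dict(np.load('top24.npz'));s=dict(np.load('side25.npz'))
f=np.mean([dict(np.load(f'top{i}.npz'))['frame'].astype(float) for i in (14,19,24)],0).astype(np.uint8)
g=np.mean([dict(np.load(f'side{i}.npz'))['frame'].astype(float) for i in (0,25,26)],0).astype(np.uint8)
cl=cv2.createCLAHE(4,(4,4))
def E(im): 
    L=cv2.cvtColor(im,cv2.COLOR_BGR2LAB);L[...,0]=cv2.createCLAHE(3,(3,3)).apply(L[...,0]);return cv2.cvtColor(L,cv2.COLOR_LAB2BGR)
a=E(cv2.resize(f[264:316,232:298],None,fx=12,fy=11.5,interpolation=cv2.INTER_CUBIC));b=E(cv2.resize(g[266:316,294:340],None,fx=12,fy=12,interpolation=cv2.INTER_CUBIC))
for im in(a,b):
    for x in range(0,im.shape[1],120): cv2.putText(im,str(x),(x,10),0,.35,(0,0,255),1)
    for y in range(0,im.shape[0],120): cv2.putText(im,str(y),(0,y+10),0,.35,(0,0,255),1)
cv2.imwrite('pics/case_t12.png',a);cv2.imwrite('pics/case_s12.png',b)
E
```

```text
(no output)
```

View pics/case_t12.png

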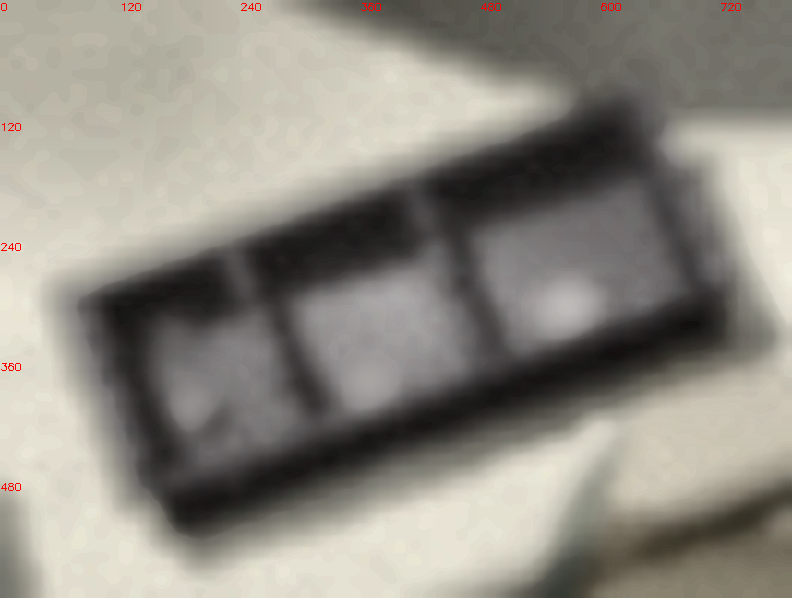

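View pics/case_s12.png

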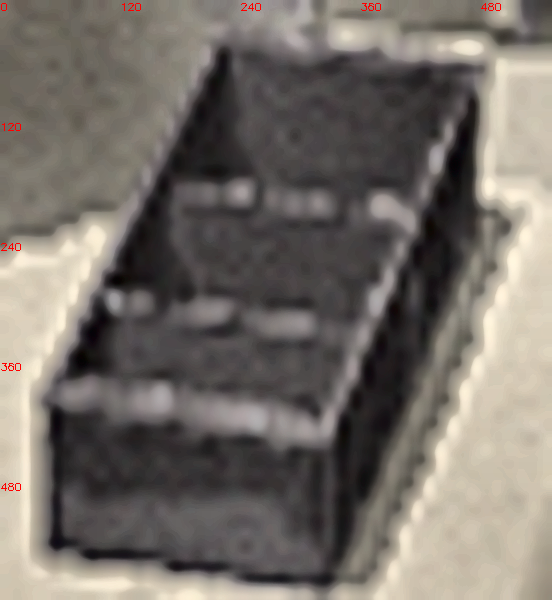

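```bash
python3 - <<'E'
from h import *
s=dict(np.load('side25.npz'));t=dict(np.load('top24.npz'))
p=lambda u,v:((u+.5)/12-.5+294,(v+.5)/12-.5+266)
q=lambda u,v:((u+.5)/12-.5+232,(v+.5)/11.5-.5+264)
y=np.array([.035,.999])
for n,pt,z,cy in(('div far',(290,197),.044,-.0155),('div near',(237,314),.044,.0375),('end',(192,409),.048,.0835)):
    X=onz(s,*p(*pt),z)[:2];print(n,X.round(4),'-> centre',(X-cy*y).round(4))
for n,a in(('+x wall far',(222,50)),('+x wall near',(57,388)),('-x wall far',(478,80)),('-x near',(330,428))): print(n,onz(s,*p(*a),.048)[:2].round(4))
print('top far edge',[onz(t,*q(*a),.048)[:2].round(4) for a in((70,292),(360,188),(620,92))])
print('top left end',[onz(t,*q(*a),.048)[:2].round(4) for a in((62,300),(95,400),(122,500))])
print('top right end',[onz(t,*q(*a),.048)[:2].round(4) for a in((650,110),(690,190),(720,270))])
E
```

```text
div far [0.4141 0.122 ] -> centre [0.4146 0.1375]
div near [0.4157 0.1759] -> centre [0.4144 0.1384]
end [0.4162 0.2237] -> centre [0.4133 0.1402]
+x wall far [0.4426 0.0648]
+x wall near [0.4475 0.2226]
-x wall far [0.3793 0.0637]
-x near [0.3846 0.2238]
top far edge [array([0.4467, 0.2208]), array([0.4444, 0.1365]), array([0.4431, 0.0598])]
top left end [array([0.4453, 0.2236]), array([0.4136, 0.2258]), array([0.383 , 0.2294])]
top right end [array([0.4347, 0.0542]), array([0.4076, 0.0534]), array([0.3818, 0.055 ])]
```

```bash
python3 -m crank '[[-1.1,0.3,0,0,0,-0.4,1],[-2.5,0.7,0,0,0,-0.9,1],[-4,1.2,0,0,0,-1.4,1],[-5.5,1.6,0,0,0,-1.9,1],[-6.7,2,0,0,0,-2.28,1]]'; python3 need.py 0.4125 0.1395 0.07 -91.7 0
```

```text
time_s: 44.35
position: [0.4102, 0.1459, 0.0829]
eef_rot: [0.719, 0.695, -0.001, -0.0]
ft_force: [0.9, 0.2, -2.0]
width: 0.01
pos [0.4102 0.1459 0.0829] t 44.35 w 0.01 F [ 0.9  0.2 -2. ]
shift [-0.21  0.08  0.43] turn [-0.01  0.01 -0.03]
```

```bash
python3 -m crank '[[-0.21,0.08,0.2,0,0,-0.03,1],[-0.21,0.08,0.4,0,0,-0.03,1],[-0.21,0.08,0.43,0,0,-0.03,1],[-0.21,0.08,0.43,0,0,-0.03,1]]'; python3 need.py 0.4125 0.1395 0.07 -91.7 0; python3 - <<'E'
from h import *
for n in('top','side'):
    s=snap(n);np.savez(f'{n}29.npz',**s);cv2.imwrite(f'pics/{n}29.png',s['frame'])
s=dict(np.load('side29.npz'));t=dict(np.load('top29.npz'))
cv2.imwrite('pics/g29.png',cv2.convertScaleAbs(cv2.resize(s['frame'][255:320,285:345],None,fx=9,fy=9,interpolation=cv2.INTER_CUBIC),alpha=1.8))
cv2.imwrite('pics/g29t.png',cv2.convertScaleAbs(cv2.resize(t['frame'][250:330,215:315],None,fx=7,fy=7,interpolation=cv2.INTER_CUBIC),alpha=1.6))
E
```

```text
time_s: 44.75
position: [0.413, 0.1427, 0.0703]
eef_rot: [0.718, 0.696, -0.0, -0.001]
ft_force: [-0.3, 0.4, -2.0]
width: 0.0098
pos [0.413  0.1427 0.0703] t 44.75 w 0.0098 F [-0.3  0.4 -2. ]
shift [-0.11 -0.01  0.01] turn [-0.01  0.   -0.  ]
```

View pics/g29.png

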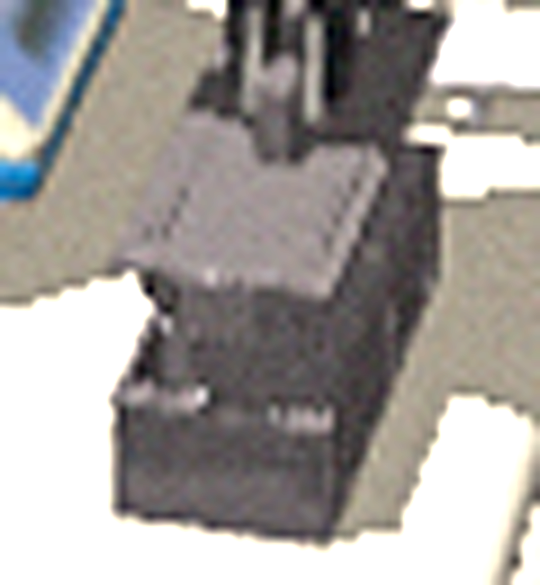

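View pics/g29t.png

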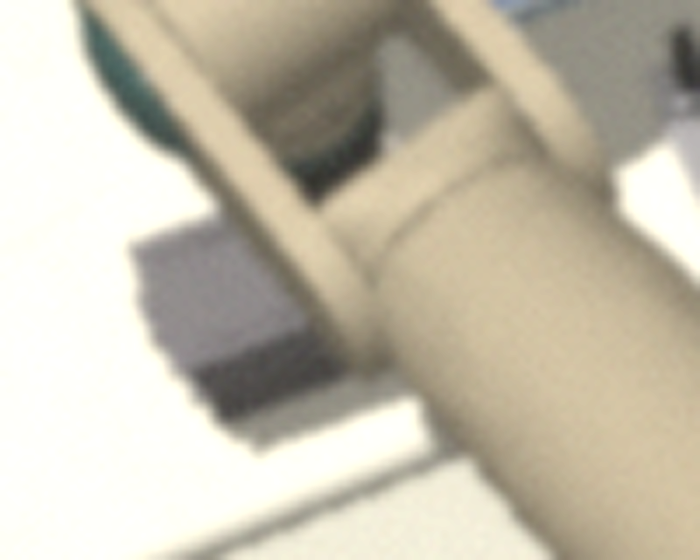

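```bash
python3 - <<'E'
from h import *
s=dict(np.load('side29.npz'));t=dict(np.load('top29.npz'))
p=lambda u,v:((u+.5)/9-.5+285,(v+.5)/9-.5+255)
q=lambda u,v:((u+.5)/7-.5+215,(v+.5)/7-.5+250)
L=[onz(s,*p(*a),.0979)[:2] for a in((125,256),(333,298))];C=[onz(s,*p(*a),.048)[:2] for a in((115,398),(335,430))]
print('lid',np.round(L,4).tolist(),'case',np.round(C,4).tolist(), 'mid diff lid-case',((L[0]+L[1]-C[0]-C[1])/2).round(4),np.linalg.norm(L[0]-L[1]),np.linalg.norm(C[0]-C[1]))
print('lid end expected y',.1427+.0895)
print('top lid corner +y+x',onz(t,*q(133,245),.0979).round(4),'+y-x',onz(t,*q(190,368),.0979).round(4))
R=np.array([[np.cos(-.0297),-np.sin(-.0297)],[np.sin(-.0297),np.cos(-.0297)]])
print('pred from P', (np.array([.413,.1427])+R@[.034,.0895]).round(4),(np.array([.413,.1427])+R@[-.034,.0895]).round(4))
E
```

```text
lid [[0.4466, 0.2277], [0.3825, 0.2357]] case [[0.449, 0.2275], [0.3817, 0.2287]] mid diff lid-case [-0.0007  0.0036] 0.06458838747036878 0.06728349212818803
lid end expected y 0.2322
top lid corner +y+x [0.4467 0.2268 0.0979] +y-x [0.3811 0.2234 0.0979]
pred from P [0.4496 0.2312] [0.3817 0.2332]
```

```bash
python3 need.py 0.4132 0.140 0.0464 -91.7 0; python3 -m crank '[[-0.08,0.01,0.3,0,0,0,1],[-0.08,0.01,0.6,0,0,0,1],[-0.08,0.01,0.79,0,0,0,1],[-0.08,0.01,0.79,0,0,0,1]]'; python3 need.py 0.4132 0.140 0.0394 -91.7 0
```

```text
pos [0.4133 0.1426 0.0708] t 44.85 w 0.0099 F [ 0.3 -0.5 -1.6]
shift [-0.09 -0.    0.81] turn [-0. -0. -0.]
time_s: 45.25
position: [0.4128, 0.1391, 0.0458]
eef_rot: [0.718, 0.696, -0.001, -0.001]
ft_force: [-0.6, 0.0, -2.1]
width: 0.0096
pos [0.4128 0.1391 0.0458] t 45.25 w 0.0096 F [-0.6  0.  -2.1]
shift [0.03 0.01 0.21] turn [-0.02  0.01 -0.02]
```

```bash
python3 -m crank '[[0.03,0,0.06,0,0,0,1],[0.03,0,0.06,0,0,0,1]]'; python3 -m crank '[[0,0,0.06,0,0,0,1],[0,0,0.06,0,0,0,1]]'; python3 -m crank '[[0,0,0.06,0,0,0,1],[0,0,0.06,0,0,0,1]]';python3 - <<'E'
from h import *
s=snap('side');np.savez(f'side30.npz',**s)
cv2.imwrite('pics/g30.png',cv2.convertScaleAbs(cv2.resize(s['frame'][255:320,285:345],None,fx=9,fy=9,interpolation=cv2.INTER_CUBIC),alpha=1.8))
E
```

```text
time_s: 45.45
position: [0.4138, 0.1402, 0.0454]
eef_rot: [0.718, 0.696, 0.0, -0.0]
ft_force: [-0.0, 0.5, -0.6]
width: 0.0097
time_s: 45.65
position: [0.4137, 0.1401, 0.0436]
eef_rot: [0.718, 0.696, 0.0, 0.0]
ft_force: [-0.1, 0.3, -2.3]
width: 0.0097
time_s: 45.85
position: [0.4136, 0.1401, 0.0417]
eef_rot: [0.718, 0.696, -0.0, -0.0]
ft_force: [0.6, -0.3, -1.4]
width: 0.0098
```

View pics/g30.png

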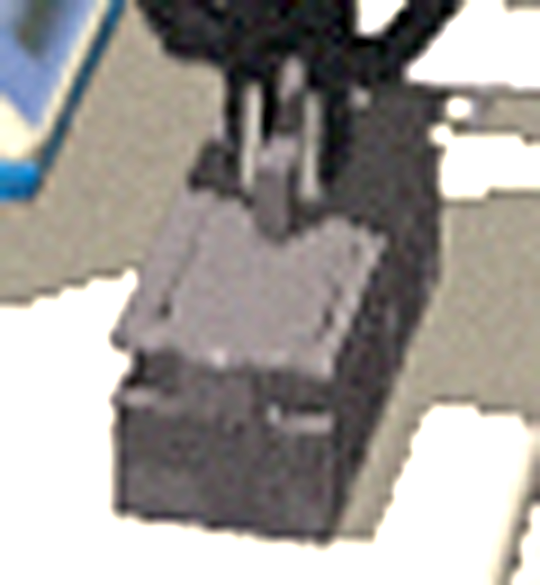

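The edges line up and there is no contact force yet. Stepping down.

```bash
python3 -m crank '[[0,0,0.06,0,0,0,1],[0,0,0.06,0,0,0,1]]'; python3 -m crank '[[0,0,0.06,0,0,0,1],[0,0,0.06,0,0,0,1]]'; python3 -m crank '[[0,0,0.06,0,0,0,1],[0,0,0.06,0,0,0,1]]'
```

```text
time_s: 46.1
position: [0.4136, 0.1401, 0.0398]
eef_rot: [0.718, 0.696, -0.0, -0.0]
ft_force: [0.8, -0.1, -2.1]
width: 0.0101
time_s: 46.3
position: [0.4136, 0.1401, 0.038]
eef_rot: [0.718, 0.696, -0.0, -0.0]
ft_force: [0.8, -0.2, -2.4]
width: 0.0096
time_s: 46.5
position: [0.414, 0.1402, 0.0367]
eef_rot: [0.718, 0.696, 0.0, 0.0]
ft_force: [0.2, 0.5, -0.2]
width: 0.0098
```

The feet are at about 41 mm with no jam, so the studs are in and the clips are touching the rim. Pressing down in small steps.

```bash
python3 -m crank '[[0,0,0.06,0,0,0,1],[0,0,0.06,0,0,0,1]]'; python3 -m crank '[[0,0,0.06,0,0,0,1],[0,0,0.06,0,0,0,1]]'; python3 -m crank '[[0,0,0.06,0,0,0,1],[0,0,0.06,0,0,0,1]]'
```

```text
time_s: 46.7
position: [0.4145, 0.1404, 0.0355]
eef_rot: [0.718, 0.696, 0.001, 0.001]
ft_force: [0.8, 0.3, 3.7]
width: 0.0096
time_s: 46.9
position: [0.415, 0.1405, 0.0346]
eef_rot: [0.718, 0.696, 0.001, 0.001]
ft_force: [-1.7, 0.5, 10.7]
width: 0.0098
time_s: 47.1
position: [0.4153, 0.1407, 0.0343]
eef_rot: [0.718, 0.696, 0.002, 0.001]
ft_force: [-7.3, -0.8, 21.3]
width: 0.01
```

```bash
python3 - <<'E'
from h import *
s=snap('side');np.savez(f'side31.npz',**s)
cv2.imwrite('pics/g31.png',cv2.convertScaleAbs(cv2.resize(s['frame'][258:318,290:345],None,fx=10,fy=10,interpolation=cv2.INTER_CUBIC),alpha=1.8))
S=r.sense();print(S['position'],S['eef_rot'],S['ft_force'],S['ft_torque'])
E
```

```text
[0.41530068 0.14075298 0.03426194] [0.7180404  0.69599849 0.00183995 0.00084346] [-7.08968756 -0.59347217 21.03171383] [-0.17579693  1.26021896  0.01413124]
```

View pics/g31.png

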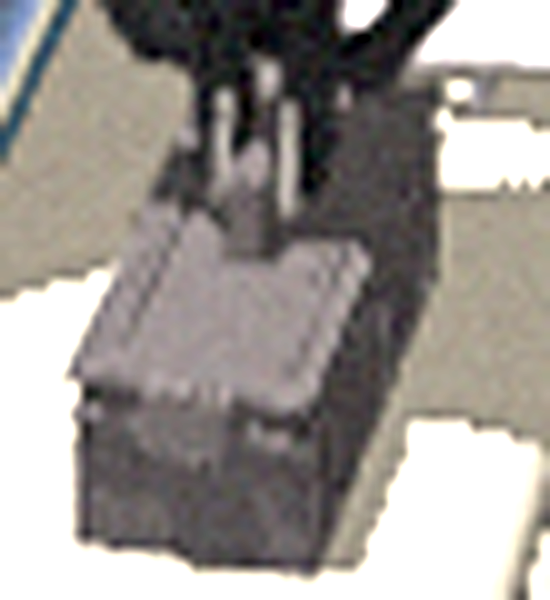

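The arm's compliance is pushing the lid toward +x as it presses: reported x drifted 1.7 mm with −7 N sideways. I'll back off, correct x by −2 mm, and press again.

```bash
python3 -m crank '[[0,-0.03,-0.1,0,0,0,1],[0,-0.06,-0.1,0,0,0,1],[0,-0.06,-0.1,0,0,0,1]]'; python3 -m crank '[[0,-0.02,0.1,0,0,0,1],[0,-0.02,0.1,0,0,0,1]]';python3 -m crank '[[0,-0.02,0.06,0,0,0,1],[0,-0.02,0.06,0,0,0,1]]'
```

```text
time_s: 47.45
position: [0.4133, 0.1405, 0.0354]
eef_rot: [0.718, 0.696, 0.002, 0.001]
ft_force: [1.1, 0.5, 7.4]
width: 0.0097
time_s: 47.65
position: [0.4123, 0.1403, 0.0317]
eef_rot: [0.718, 0.696, 0.001, 0.001]
ft_force: [3.7, 0.7, 2.0]
width: 0.0098
time_s: 47.85
position: [0.4121, 0.1403, 0.0297]
eef_rot: [0.718, 0.696, 0.001, 0.001]
ft_force: [5.2, 0.7, 3.0]
width: 0.0098
```

```bash
python3 -m crank '[[0,0.02,0.06,0,0,0,1],[0,0.02,0.06,0,0,0,1]]'; python3 -m crank '[[0,0,0.06,0,0,0,1],[0,0,0.06,0,0,0,1]]';python3 -m crank '[[0,0,0.06,0,0,0,1],[0,0,0.06,0,0,0,1]]'
```

```text
time_s: 48.05
position: [0.4111, 0.1398, 0.0268]
eef_rot: [0.718, 0.696, -0.0, 0.0]
ft_force: [3.1, -0.5, -3.0]
width: 0.0101
time_s: 48.25
position: [0.4111, 0.14, 0.0258]
eef_rot: [0.718, 0.696, -0.0, -0.0]
ft_force: [1.3, -2.5, 5.5]
width: 0.0101
time_s: 48.45
position: [0.4112, 0.14, 0.0257]
eef_rot: [0.718, 0.696, -0.0, -0.0]
ft_force: [-8.0, -4.8, 19.8]
width: 0.0099
```

It snapped (force dropped to −3 N) and now bottoms out: feet at 30.3 mm, 20 N, no further travel. One more firm push, then release and look.

```bash
python3 -m crank '[[0,-0.03,0.06,0,0,0,1],[0,-0.03,0.06,0,0,0,1]]'; python3 -m crank '[[0,0,-0.15,0,0,0,1],[0,0,-0.15,0,0,0,1]]'; python3 -m crank '[[0,0,0,0,0,0,0.9],[0,0,0,0,0,0,0.7],[0,0,0,0,0,0,0.5],[0,0,0,0,0,0,0.4]]'
```

```text
time_s: 48.65
position: [0.4113, 0.14, 0.0257]
eef_rot: [0.718, 0.696, 0.0, 0.001]
ft_force: [-11.6, -7.3, 33.2]
width: 0.0105
time_s: 48.85
position: [0.4098, 0.1403, 0.0261]
eef_rot: [0.718, 0.696, -0.0, -0.001]
ft_force: [1.9, 0.2, -0.3]
width: 0.0102
time_s: 49.25
position: [0.41, 0.1403, 0.0261]
eef_rot: [0.718, 0.696, -0.0, -0.0]
ft_force: [-0.7, 0.4, 0.8]
width: 0.0509
```

Now retreating straight up and back to the left, then viewing everything.

```bash
python3 -m crank '[[0,0,-1,0,0,0,0.4],[0,0,-2.5,0,0,0,0.4],[0,0,-4,0,0,0,0.4],[1,0,-5,0,0,0,0.4],[2.5,0,-5,0,0,0,0.4]]'; python3 need.py 0.25 0.40 0.2 -70 0;  python3 -m crank '[[1.5,-0.7,0,0,0,-0.5,0.4],[3,-1.5,0,0,0,-1,0.4],[4.5,-2.3,0,0,0,-1.5,0.4],[6,-3,0,0,0,-2,0.4],[7,-3.6,0,0,0,-2.5,0.4]]'; python3 - <<'E'
from h import *
for n in('top','side'):
    s=snap(n);np.savez(f'{n}32.npz',**s);cv2.imwrite(f'pics/{n}32.png',s['frame'])
s=dict(np.load('side32.npz'));t=dict(np.load('top32.npz'))
cv2.imwrite('pics/g32.png',cv2.convertScaleAbs(cv2.resize(s['frame'][250:320,285:345],None,fx=8.5,fy=8.5,interpolation=cv2.INTER_CUBIC),alpha=1.8))
E
```

```text
time_s: 49.75
position: [0.4152, 0.2158, 0.1822]
eef_rot: [0.719, 0.695, 0.004, 0.002]
ft_force: [0.2, 0.3, 0.3]
width: 0.0511
pos [0.4152 0.2158 0.1822] t 49.75 w 0.0511 F [0.2 0.3 0.3]
shift [ 5.94 -5.71 -0.62] turn [ 0.09 -0.02 -3.67]
time_s: 50.25
position: [0.3097, 0.4308, 0.1762]
eef_rot: [0.62, 0.785, -0.0, -0.0]
ft_force: [0.1, -0.0, -0.2]
width: 0.0515
```

View pics/g32.png

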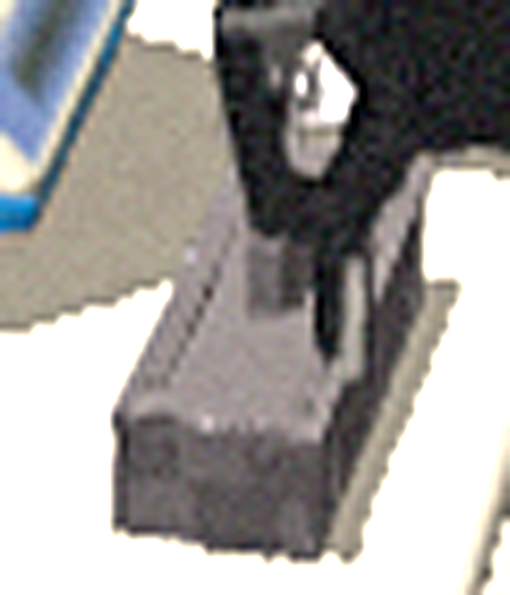

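View pics/top32.png

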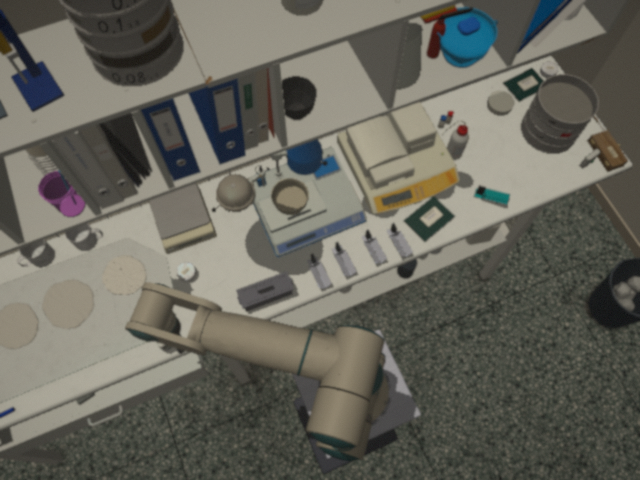

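View pics/side32.png

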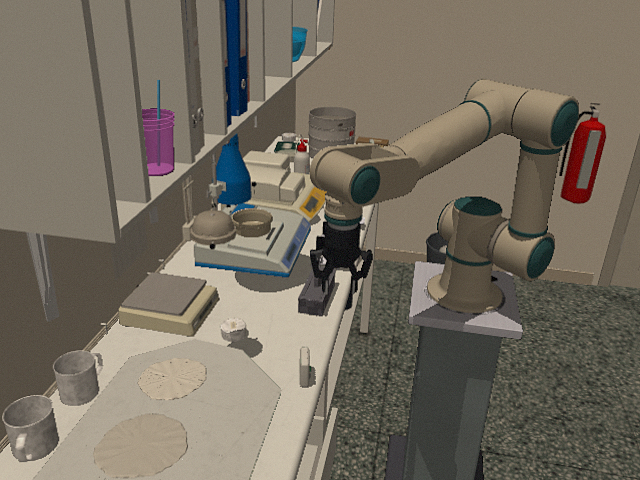

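The lid sits on the case, and the scoops and timer stand. I'll move the arm clear of the side view to check that the lid is flush and the clips are home.

```bash
python3 need.py 0.19 0.49 0.2 -40 0;  python3 -m crank '[[0,-0.8,-0.3,0,0,-1,0.4],[0.1,-1.7,-0.6,0,0,-2,0.4],[0.3,-2.6,-0.8,0,0,-2,0.4],[0.5,-3.5,-0.8,0,0,-2,0.4],[0.6,-4.2,-0.8,0,0,-2,0.4]]'; python3 - <<'E'
from h import *
for n in('top','side'):
    s=snap(n);np.savez(f'{n}33.npz',**s);cv2.imwrite(f'pics/{n}33.png',s['frame'])
s=dict(np.load('side33.npz'));t=dict(np.load('top33.npz'))
a=cv2.convertScaleAbs(cv2.resize(s['frame'][255:320,285:345],(553,599),interpolation=cv2.INTER_CUBIC),alpha=1.7)
cv2.imwrite('pics/g33s.png',a)
cv2.imwrite('pics/g33t.png',cv2.convertScaleAbs(cv2.resize(t['frame'][215:320,225:425],None,fx=4,fy=4,interpolation=cv2.INTER_CUBIC),alpha=1.5))
E
```

```text
pos [0.3087 0.4314 0.1758] t 50.35 w 0.0513 F [ 1.2 -0.9 -0. ]
shift [ 2.83 -3.39 -0.8 ] turn [-0.01 -0.01 -6.07]
time_s: 50.85
position: [0.1837, 0.4168, 0.2007]
eef_rot: [0.536, 0.844, 0.0, -0.0]
ft_force: [-0.9, 0.0, 0.1]
width: 0.0512
```

View pics/g33s.png

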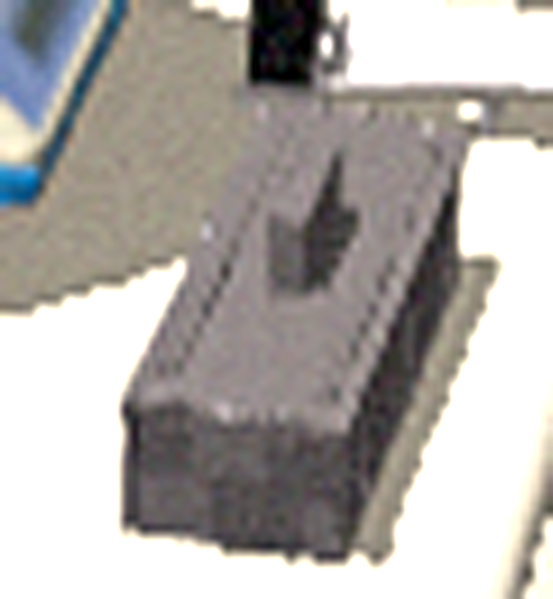

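View pics/g33t.png

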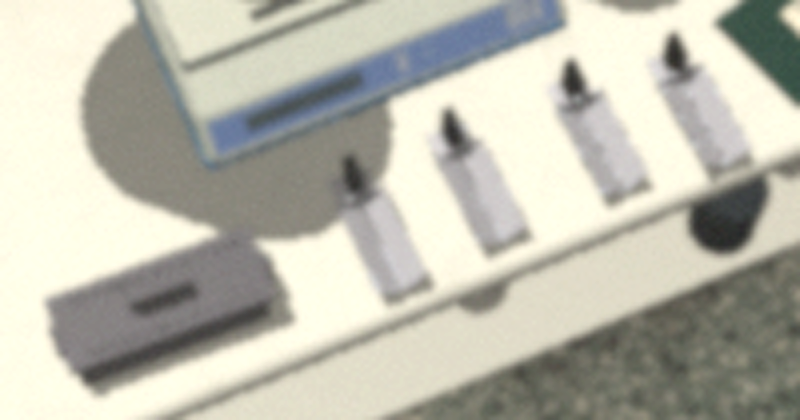

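```bash
python3 - <<'E'
from h import *
s=dict(np.load('side33.npz'));k=60/553
p=lambda u,v:((u+.5)*k-.5+285,(v+.5)*65/599-.5+255)
P=[onz(s,*p(*a),.053)[:2] for a in((125,403),(350,425),(258,90),(470,132))]
print(np.round(P,4).tolist(),'len',np.linalg.norm(P[0]-P[2]).round(4),np.linalg.norm(P[1]-P[3]).round(4),'w',np.linalg.norm(P[0]-P[1]).round(4),np.linalg.norm(P[2]-P[3]).round(4))
print('fin top near end',onz(s,*p(285,212),.081)[:2].round(4))
# bystanders: change between first and last frames
a=dict(np.load('side0.npz'))['frame'];b=s['frame'];T0=dict(np.load('top0.npz'))['frame'];T1=dict(np.load('top33.npz'))['frame']
for n,x,y,roi in(('timer side',a,b,(296,344,314,390)),('book side',a,b,(325,196,362,216)),('book top',T0,T1,(405,195,455,240)),('tin top',T0,T1,(485,88,518,118))):
    x0,y0,x1,y1=roi;A=cv2.cvtColor(x[y0:y1,x0:x1],6).astype(np.float32);B=cv2.cvtColor(y[y0:y1,x0:x1],6).astype(np.float32)
    print(n,cv2.phaseCorrelate(A,B,cv2.createHanningWindow((x1-x0,y1-y0),cv2.CV_32F)),np.abs(A-B).mean().round(2))
E
```

```text
[[0.4458, 0.2323], [0.38, 0.2279], [0.446, 0.0418], [0.3752, 0.0516]] len 0.1905 0.1764 w 0.066 0.0715
fin top near end [0.4136 0.1609]
timer side ((-0.15156181569672533, -0.19036974123835648), 0.9379314691932114) 14.12
book side ((-0.17113036061432751, 0.08387137907169873), 0.9671948003768921) 3.46
book top ((-0.013956159913455224, 0.42705688035251654), 1.0299713719685872) 0.54
tin top ((-0.09065685111645294, 0.22425829502655148), 1.0009404314888848) 1.28
```

The lid is level and flush at both ends, and the log book, tin and timer have not shifted. Handing in.

```bash
python3 - <<'E'
from h import *
print(r.job_done(), r.sense()['time_s'])
E
```

```text
the job is handed in; nothing more can be done
the job is handed in; nothing more can be done
```

The job is finished and handed in at about 51 s of the 210 s allowed. All four balls are in their cells, the lid is clipped on, and the four scoops stand empty and upright where they started.

**Balls:** A top view before the lid went on showed two small balls in the narrow cell, the medium in the middle cell and the large in the wide cell. I gripped the scoops only by their fins, so the fingers never touched a ball.

**Lid:** It snapped with a drop in force and then stopped at about 30.3 mm above the case (30 expected), not moving further under 33 N. The side view shows no visible gap. One far corner gave a plate length of 190 mm instead of 179; I put this down to a shadow at that pick, as the other edge gave 176 mm. The far (−y) clip could not be seen directly.

**Log book, tin and timer:** Their image shift between first and last pictures was under 0.5 px, so they have not moved. The timer region differed more in brightness, because its surroundings changed.

**What went wrong or disagreed:**
- **Fingertip offset:** The real fingertips sit about 35 mm behind the TCP position the robot reports. My first grasp closed on nothing because of this. I measured the offset by touching bare table and corrected for it from then on.
- **Lid knocked:** The lid was moved during the run, by about 15 mm to a yaw of −15.5°. I measured it again before gripping it.
- **First press on the lid:** It bound at 21 N because the arm drifted toward +x. After a 2 mm correction it went home.

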